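# Lock the sliding ledge of the cutting desk with its pin

### The arm

A 7-joint arm with a two-finger parallel gripper is mounted at the origin on the work surface; the furniture and walls round the work are solid. World frame = base frame: x ahead of the robot, y to its left, z up, the work surface at z = 0. Lengths are in mm, angles in rad, forces in N, time in s.
With the tool pointing down it reaches from about 400 to 875 mm from the base axis. Payload 4.4 kg.
Tool frame: the origin (TCP) lies at the very end of the fingers, on their centre line; the grasp point (between the pads) lies 19 mm behind it (ctrl.grip_depth is the distance from the TCP to the grasp point, in mm); z points along the fingers, x is the direction in which the jaws open and shut, and the axes are right-handed (so a half turn about z gives the same grasp; the last joint's range is limited). The gripper opens to 85 mm and grips with 20 to 120 N. Pads are 22 mm wide; open, the fingers measure 114 mm over their backs; the gripper's body (76 mm by 85 mm) begins 54 mm behind the grasp point. The pads swing forward as they close: fully open they stand 13 mm farther back than shut.
Start: joints at [1.2, 0.628, 0.038, 1.517, -0.027, 0.996, -0.02], TCP at [195.094, -620.045, 231.313] pointing down, gripper open.
Joint ranges: [-3.06, 3.06], [-0.37, 2.12], [-1.25, 1.32], [0.18, 2.47], [-1.1, 4.24], [0.23, 1.98], [-2.94, 2.94]. Speed limits (rad/s): [2.57, 2.57, 3.14, 3.14, 3.14, 3.14, 3.14].

### API

Orientations are given as [roll, pitch, yaw] about the fixed x, y, z axes, in that order (R = Rz(yaw) Ry(pitch) Rx(roll)).
In Python, from cell import ctrl gives the robot as it stands.
- The arm moves only by the shell command python3 -m creep 'ROWS'. ROWS is JSON, a list of rows, each an object with "hand": the opening, from 0 (shut) to 1 (fully open); "travel": the shift along the tool's x, y, z in cm, a list of three; "angular": the turn, a rotation vector about the tool's x, y, z in degrees, a list of three. In form: [{"hand": hand, "travel": [tx, ty, tz], "angular": [rx, ry, rz]}, ...]. A call has 1 to 20 rows; each row is the pose to reach, as a shift and turn from the pose measured when the call began, along the tool's axes at that moment; what a row does not reach only later rows make up. A row lasts 1/10 s, in which the tool goes at most 50 mm and 8.59 degrees, less where a joint would pass 70% of its speed; a pose out of reach is approached as far as the arm can. A call with a gripper value outside its range is refused whole. The fingers move at their own pace and stop on an object; the grip force is fixed at half the most. Time passes only in rows, so rows that repeat a pose let the fingers close. It gives the time, the measured TCP pose, the force and the opening at its end, in the units of the state.
- ctrl.read_state(): the state, without advancing time (a new reading comes with each control period).
- ctrl.get_image(name): name is "side" or "top"; returns a dict with "frame" (420x560x3 uint8, red, green, blue), "fx", "fy", "cx", "cy" (pixels), "D" ([k1, k2, p1, p2, k3] as OpenCV has them; the pictures are not rectified), "origin" and "orientation" of the camera in the world. Camera axes: x right, y down, z forward; pixel columns grow to the right and rows downward; lengths in mm; the calibration is good to about 2 mm. A picture is of the moment at which its call begins. There is no depth.
- ctrl.finish_job(): hands the job in, once; it reports no verdict.
Trained networks look in the newest picture that a camera, given by its name, has taken for a name from the list of things; names that differ only in an ending like _2 or _b are one class to them, and where a whole thing is asked for, a point or a joint stands for the part that bears it (a point fixed in the world has none). Each returns a list of dicts, best first, with "confidence" (0 to 1); they miss things now and then, are a little off and sometimes report something else, mostly with a low value. They report only what shows in the picture. A call takes as long as a camera call. They do not tell look-alikes from the thing itself.
- ctrl.regions_of(camera, thing): "region" (420x560 bool, what is visible of it).
- ctrl.spot_point(camera, thing): "at" ([x, y, z] in mm, in world coordinates, good to about 4 mm: a listed point, or the origin of a listed thing).
The state is a dict: "clock": time; "qpos": joint angles; "qd": joint speeds; "tau": joint torques, N m; "eef_pos": TCP position; "tool_rot": TCP orientation; "force": force on the tool from outside, world axes, zero at the start; "torque": the same for the moment, N m; "width": finger opening in mm.
Only numpy, scipy, OpenCV 4.12 (cv2) and the standard library are available. Lean on these libraries where they do the work, as an engineer would, in place of code of your own. Each camera call takes 0.05 s, during which the arm holds its last target. There are 200 camera calls.

### The job

Lock the sliding ledge of the sloping lino-cutting desk: take the locking pin out of the tool block, put it through the guide block on the ledge and, pressing only lightly, push the ledge up the slope with the pin until its tip drops into the hole that is hidden in the desk behind the ledge's plate. Push the pin fully home, its steel collar down on the guide block, and leave it there; do not shift or upset the ink jars standing about.

Things in the scene. Friction and masses are not known exactly. Their poses are not given: they have to be found in the camera images.
- pin: Loose locking pin, 110 mm long, about 0.11 kg: a round steel shank 12 mm across and 50 mm long whose nose tapers to 7 mm over its last 5 mm, then a steel collar 27 mm across and 5 mm thick, then a straight round pale-wood handle 26 mm across and 55 mm long. Origin at the tip of the shank, z along the pin to the handle. Stands loose in the tool block, collar on the block's top.
- pin_collar (a point): Underside of the pin's collar on the pin's axis, 50 mm from the tip; axes as the pin's.
- tool_block: Fixed wooden block 56 x 160 x 62 mm high on the left half of the table, origin at the centre of its underside, y along its length, z up. The pin's hole (14.5 mm wide, 56 mm deep) is 50 mm from the centre at the +y end. Three pear-handled gouges are fixed upright at y = -8, -36 and -64 mm, their handles reaching 116 mm above the table; only the pin has a straight handle over a steel collar.
- desk: Fixed sloping desk on the right half of the table, 225 mm deep, 220 mm wide, origin at the centre of its footprint on the table; its own x points from its low front edge (which faces the robot) to its high back edge, y to the left, z straight up. The board rises 30 degrees from front to back: surface 40 mm above the table at the front edge, 170 mm at the back. A 16 mm lip runs along the front edge and a batten along the back edge.
- ledge: Sliding ledge on the desk: metal plate 107 x 72 x 6 mm with a steel guide block (34 x 34 mm, 18 mm high) near its lower end and a wooden bar 214 mm long, 16 mm high, 61 to 81 mm upslope of the guide hole. Origin on the guide hole's axis at the board; x up the slope, y left, z out of the board. It slides only along x, 85 mm in all, about 2 N of friction, stays where left; starts within 20 mm of its lowest place.
- guide (a point): Mouth of the guide hole, on top of the ledge's guide block, 18 mm above the board; moves with the ledge, axes as the ledge's. The hole is 14 mm wide and goes right through; the pin goes in along -z, 30 degrees from vertical, the handle leaning to the desk's front. First the tip stops on a steel strip 22 mm below this mouth, the collar then 28 mm off the guide block.
- strip (a point): A fixed point on the desk's middle line, 110 mm up the slope from the front edge (axes as the desk's), at the top of a smooth steel strip let into the board and covered in part by the ledge's plate. The strip's one hole, 16 mm wide, is on the guide hole's line of travel within 13 mm of this point, 17 to 63 mm upslope of the guide hole's start, but where exactly varies and cannot be seen.
- ink_ochre: Ink jar, 48 mm across, 50 mm high, a bystander; origin under its centre.
- ink_black: Ink jar, 48 mm across, 50 mm high, a bystander; origin under its centre.
- ink_moss: Ink jar, 48 mm across, 50 mm high, a bystander; origin under its centre.
Things that resemble listed ones, but are neither listed nor needed, are in the scene too. There is more than one size of the pin; the job needs the smaller.

How it is judged:
By the outcome, as a careful person would: the job done as asked, in the order asked, and still so for the second after the job is handed in, with the robot touching nothing.
It also fails if it takes over 67 s, if anything falls off the work surface, if the arm or the gripper's body presses on something with over 40 N, if the wrist force passes 120 N, or if a joint passes its speed limit or range.

## Working session

There is one attempt and no reset: what is moved stays moved. The work goes in short steps, Python scripts to look and compute and a shell command to move; the robot and the scene stay as the last step left them, time stands still between calls to the robot, and variables do not carry over. Pictures are saved under pics/ and viewed, about 8 in all and at most 12, crops included, and the job is handed in when it is done.

```bash
ls; mkdir -p pics
cat > h.py <<'E'
import numpy as np, cv2
from cell import ctrl
from scipy.spatial.transform import Rotation as R
def cam(n):
    i=ctrl.get_image(n); return i
def save(i,name,crop=None,scale=1):
    f=i["frame"][:,:,::-1]
    if crop: f=f[crop[1]:crop[3],crop[0]:crop[2]]
    cv2.imwrite("pics/"+name,cv2.resize(f,None,fx=scale,fy=scale,interpolation=cv2.INTER_CUBIC))
def Rc(i):
    o=np.array(i["orientation"]); return o if o.shape==(3,3) else R.from_euler('xyz',o).as_matrix()
def proj(i,P):
    M=Rc(i).T; K=np.array([[i["fx"],0,i["cx"]],[0,i["fy"],i["cy"]],[0,0,1]])
    p,_=cv2.projectPoints(np.atleast_2d(np.array(P,float)),cv2.Rodrigues(M)[0],-M@np.array(i["origin"],float),K,np.array(i["D"],float)); return p[:,0]
def ray(i,uv):
    K=np.array([[i["fx"],0,i["cx"]],[0,i["fy"],i["cy"]],[0,0,1]])
    p=cv2.undistortPoints(np.array([[uv]],float),K,np.array(i["D"],float))[0,0]
    d=Rc(i)@np.array([p[0],p[1],1]); return np.array(i["origin"],float),d/np.linalg.norm(d)
def atz(i,uv,z):
    o,d=ray(i,uv); return o+d*(z-o[2])/d[2]
def tri(a,ua,b,ub):
    o1,d1=ray(a,ua);o2,d2=ray(b,ub)
    t=np.linalg.lstsq(np.c_[d1,-d2],o2-o1,rcond=None)[0]
    p,q=o1+t[0]*d1,o2+t[1]*d2; return (p+q)/2,np.linalg.norm(p-q)
def to(target_pos,Rt):
    s=ctrl.read_state(); r=np.array(s["tool_rot"]); r=r if r.shape==(3,3) else R.from_euler('xyz',r).as_matrix()
    d=r.T@(np.array(target_pos)-s["eef_pos"])/10
    a=R.from_matrix(r.T@Rt).as_rotvec(degrees=True)
    return d.round(3),a.round(2)
E
python3 - <<'E'
from h import *
print({k:np.round(v,3).tolist() for k,v in ctrl.read_state().items()})
I={n:cam(n) for n in("top","side")}
for n,i in I.items():
    save(i,n+"0.png"); print(n,i["origin"],np.round(i["orientation"],3).tolist(),i["fx"])
for t in["pin","pin_collar","tool_block","desk","ledge","guide","strip","ink_ochre","ink_black","ink_moss"]:
  for n in I:
    print(t,n,[(np.round(d["at"],1).tolist(),round(d["confidence"],2),proj(I[n],d["at"])[0].round().tolist()) for d in ctrl.spot_point(n,t)])
E
```

```text
pics
{'clock': 0.0, 'qpos': [1.2, 0.629, 0.038, 1.518, -0.027, 0.996, -0.02], 'qd': [-0.001, -0.0, 0.0, 0.001, -0.001, -0.002, -0.0], 'tau': [-0.0, -56.341, 1.226, -19.345, 0.011, 0.01, 0.0], 'eef_pos': [194.919, -619.444, 230.413], 'tool_rot': [3.142, 0.002, -1.266], 'force': [-0.027, 0.241, 0.284], 'torque': [-0.027, -0.039, -0.022], 'width': 85.426}
top [ 161.31545822  109.18107447 1563.33937025] [-2.992, -0.005, -1.55] 433.5244601889337
side [ 93.75483424 941.12000023 787.68143415] [-2.237, 0.015, -2.831] 406.4210695421362
pin top [([186.7, 326.8, -4.9], 0.7, [221.0, 264.0]), ([471.4, 409.8, 11.5], 0.56, [201.0, 185.0])]
pin side [([469.8, 406.6, 11.8], 0.8, [202.0, 299.0]), ([185.3, 322.6, 2.0], 0.78, [325.0, 303.0])]
pin_collar top [([473.2, 409.3, 64.1], 0.46, [199.0, 181.0])]
pin_collar side [([467.4, 407.0, 63.1], 0.84, [200.0, 285.0]), ([188.2, 323.0, 66.3], 0.79, [326.0, 285.0]), ([531.9, 499.1, -2.6], 0.2, [162.0, 326.0])]
tool_block top [([482.5, 354.2, 1.1], 0.71, [217.0, 183.0])]
tool_block side [([481.4, 352.3, 2.0], 0.6, [208.0, 284.0])]
desk top [([377.9, -323.5, -1
[... 192 characters left out ...]
, 0.1], 0.24, [204.0, 252.0])]
ledge top [([327.1, -301.4, 76.3], 0.69, [402.0, 226.0])]
ledge side [([329.7, -300.4, 75.1], 0.64, [325.0, 143.0])]
guide top [([322.4, -299.3, 87.8], 0.89, [402.0, 227.0])]
guide side [([325.0, -301.9, 88.9], 0.91, [327.0, 140.0])]
strip top [([358.7, -320.7, 94.5], 0.8, [409.0, 217.0])]
strip side [([362.6, -318.1, 93.9], 0.61, [317.0, 135.0])]
ink_ochre top [([341.7, 327.2, 3.3], 0.73, [223.0, 221.0])]
ink_ochre side [([338.8, 328.6, 3.7], 0.97, [264.0, 290.0])]
ink_black top []
ink_black side [([542.9, 250.0, -0.3], 0.43, [204.0, 252.0])]
ink_moss top [([526.4, 501.4, 0.3], 0.61, [178.0, 170.0])]
ink_moss side [([529.4, 503.1, -1.4], 0.74, [162.0, 327.0])]
```

```bash
python3 -c "
import cv2,numpy as np
a=cv2.imread('pics/top0.png');b=cv2.imread('pics/side0.png');print(a.shape)"
```

```text
(420, 560, 3)
```

View pics/top0.png

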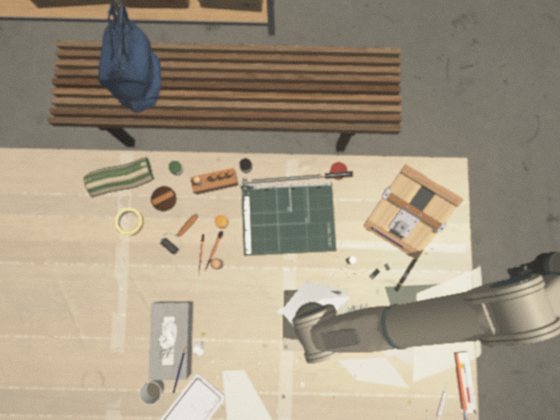

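View pics/side0.png

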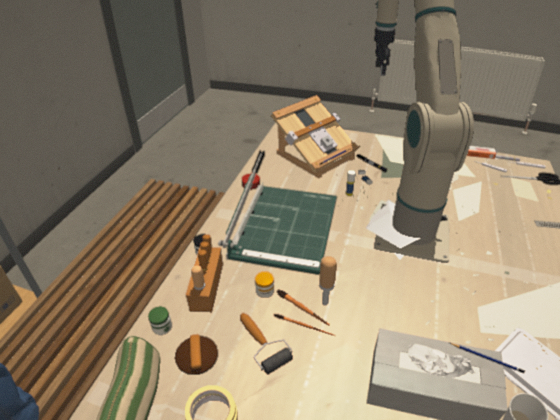

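The top view shows the tool block at about (215,180) and the desk at about (412,208). In the side view the pin in the block is at (198,275). The larger look-alike stands alone at (327,272). I'll zoom in and overlay model projections to refine the poses.

Run:
```python
from h import *
t=cam("top");s=cam("side")
o=np.array([375,-324,0.]);
def zoom(i,c,k=7,w=57,h=43):
    x0,y0=c[0]-w//2,c[1]-h//2
    f=cv2.resize(i["frame"][y0:y0+h,x0:x0+w,::-1],None,fx=k,fy=k,interpolation=cv2.INTER_CUBIC)
    return f
def put(*a): return np.vstack([np.hstack([a[0],a[1]]),np.hstack([a[2],a[3]])])
A=zoom(t,(413,208),4,100,75);B=zoom(s,(315,133),4,100,75);C=zoom(t,(212,181),7);D=zoom(s,(203,272),4,100,75)
C=cv2.resize(C,(400,300))
cv2.imwrite("pics/z1.png",put(A,B,C,D))
print("A org",413-50,208-37,"B",315-50,133-37,"C",212-28,181-21,"D",203-50,272-37)
```

```text
A org 363 171 B 265 96 C 184 160 D 153 235
```

View pics/z1.png

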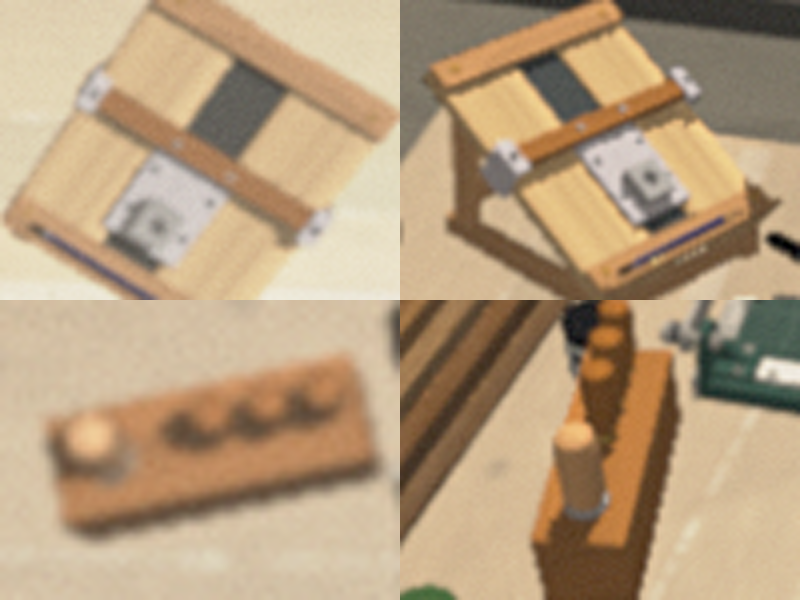

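Run:
```python
from h import *
t=cam("top");s=cam("side")
A=lambda x,y:(363+(x+.5)/4-.5,171+(y+.5)/4-.5); B=lambda x,y:(265+(x-400+.5)/4-.5,96+(y+.5)/4-.5)
for n,a,b in[("capL",A(95,92),B(505,163)),("capR",A(313,225),B(686,82)),("bolt1",A(179,144),B(581,127)),("bolt2",A(229,177),B(623,106)),("guideseen",A(160,212),B(652,178)),("guide_net",(402,227),(327,140)),
 ("platecorner R low",A(163,267),B(688,195)),("plate hole?",A(180,254),B(682,187))]:
    p,e=tri(t,a,s,b); print(n,p.round(1),round(e,1))
for n,i in(("top",t),("side",s)):
    for _ in range(1):
        print(n,[(np.round(d["at"],1).tolist()) for k in("guide","desk","strip","pin_collar","pin") for d in ctrl.spot_point(n,k)[:1]])
for z,p in((122,(184+ (90+.5)*57/400-.5,160+(436-300+.5)*43/300-.5)),):
    print("pin top from top",atz(t,p,z))
D=lambda x,y:(153+(x-400+.5)/4-.5,235+(y-300+.5)/4-.5)
print("pintop side",atz(s,D(577,436),122), "collar side",atz(s,D(588,506),64.5))
c=np.array([470.5,408.2,0]);print(proj(s,c+[0,0,122]),D(577,436),proj(t,c+[0,0,122]))
b=np.array([482,353.5,0])
```

```text
capL [ 435.5 -239.7  117.5] 4.2
capR [ 320.  -418.3  127. ] 5.7
bolt1 [ 388.8 -308.3  124.9] 0.6
bolt2 [ 360.8 -348.   130.2] 1.0
guideseen [ 328.7 -302.2   88.1] 13.8
guide_net [ 323.5 -298.4   90.4] 0.4
platecorner R low [ 289.7 -307.    73.7] 0.1
plate hole? [ 299.8 -322.6   71.9] 3.4
top [[322.3, -296.0, 89.2], [376.5, -323.0, -4.1], [361.4, -318.6, 95.7], [470.5, 409.5, 65.7], [188.0, 323.0, -0.7]]
side [[322.6, -302.3, 85.8], [374.2, -326.7, 0.6], [359.7, -320.9, 93.5], [187.1, 325.1, 67.3], [188.8, 326.0, 3.1]]
pin top from top [468.72620863 405.33151594 122.        ]
pintop side [465.43196114 409.2569689  122.        ] collar side [466.49515767 411.35931917  64.5       ]
[[195.05936837 267.78932125]] (196.875, 268.625) [[195.57709923 178.53498359]]
```

```bash
cat >> h.py <<'E'
def desk(p,o,yaw):  # p in desk coords -> world
    return np.array(o,float)+np.atleast_2d(p)@R.from_euler('z',yaw,degrees=True).as_matrix().T
def slope(s,y,n,o,yaw): # s up slope from front edge, y left, n out of board
    c,k=np.cos(np.pi/6),.5
    return desk([-112.5+s*c-n*k,y,40+s*k+n*c],o,yaw)[0]
E
cat > ov.py <<'E'
from h import *
import sys
ox,oy,yaw,s0=map(float,sys.argv[1:5]);name=sys.argv[5]
t=cam("top");s=cam("side");o=[ox,oy,0];out=[]
def sl(*a): return slope(*a,o,yaw)
L=260/1
P=[[sl(0,110,0),sl(225/np.cos(np.pi/6),110,0),sl(225/np.cos(np.pi/6),-110,0),sl(0,-110,0)],
   [sl(s0+61,107,22),sl(s0+81,107,22),sl(s0+81,-107,22),sl(s0+61,-107,22)],
   [sl(s0-17,17,18),sl(s0+17,17,18),sl(s0+17,-17,18),sl(s0-17,-17,18)],
   [sl(s0+7*np.cos(a),7*np.sin(a),18) for a in np.arange(0,6.28,.5)]]
for i,(x0,y0) in((t,(363,171)),(s,(265,90))):
    f=cv2.resize(i["frame"][y0:y0+86,x0:x0+100,::-1],None,fx=4,fy=4,interpolation=cv2.INTER_CUBIC)
    g=f.copy()
    for j,q in enumerate(P):
        uv=((proj(i,q)-[x0,y0]+.5)*4-.5).round().astype(int)
        cv2.polylines(g,[uv.reshape(-1,1,2)],True,[(0,0,255),(0,255,0),(255,0,255),(255,255,0)][j],1)
    out.append(g)
cv2.imwrite("pics/"+name,np.hstack(out))
E
python3 - <<'E'
from h import *
o=[375.3,-324.3,0];print(slope(110,0,0,o,-33))
for s in(70,72,75): print(s,slope(s,0,18,o,-33))
E
python3 ov.py 375.3 -324.3 -33 72 ov1.png
```

```text
[ 360.843663   -314.91194498   95.        ]
70 [ 324.2432272  -291.14334406   90.58845727]
72 [ 325.69584724 -292.08668654   91.58845727]
75 [ 327.87477729 -293.50170026   93.08845727]
```

View pics/ov1.png

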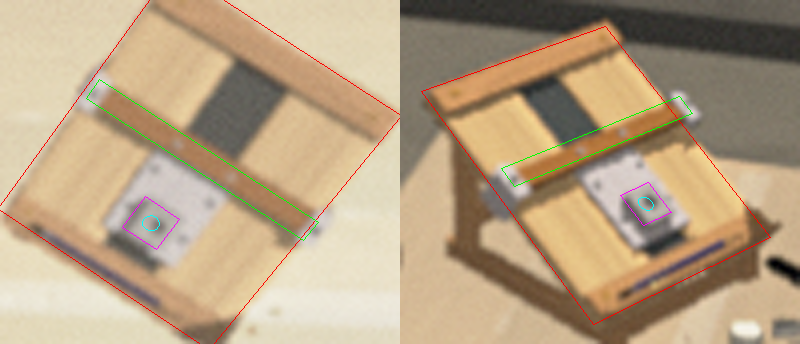

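Run:
```python
from h import *
from scipy.optimize import least_squares
t=cam("top");s=cam("side")
A=lambda x,y:np.array((363+(x+.5)/4-.5,171+(y+.5)/4-.5)); B=lambda x,y:np.array((265+(x-400+.5)/4-.5,96+(y+.5)/4-.5))
obs=[(t,A(179,144),71,'w',1),(s,B(581,127),71,'w',1),(t,A(229,177),71,'w',-1),(s,B(623,106),71,'w',-1),
(t,A(95,92),71,'c',1),(s,B(505,163),71,'c',1),(t,A(313,225),71,'c',-1),(s,B(686,82),71,'c',-1),
(s,B(652,178),0,'g',0),(t,np.array((402,227.)),0,'g',0)]
def f(p,full=False):
    ox,oy,yaw,s0,w,c,h,hc=p;o=[ox,oy,0];r=[]
    for i,uv,x,k,sg in obs:
        y={'w':w,'c':c,'g':0}[k]*sg; n={'w':h,'c':hc,'g':18}[k]
        r+=list(((proj(i,slope(s0+x,y,n,o,yaw))[0]-uv)/0.7))
    r+=list((np.array([ox,oy])-[375.3,-324.3])/2.5)
    r+=list((slope(110,0,0,o,yaw)-[360.5,-319.3,94.4])[:2]/2.5)
    r+=list((slope(s0,0,18,o,yaw)-[323.1,-299.6,88.3])/2)
    r+=[(c-107)/5,(h-22)/3,(hc-22)/6]
    return np.array(r)
q=least_squares(f,[375,-324,-33,70,22,107,22,22],loss='soft_l1')
print(q.x.round(2),q.cost); print(f(q.x).round(1).tolist())
o=[q.x[0],q.x[1],0];print("guide",slope(q.x[3],0,18,o,q.x[2]),"strip",slope(110,0,0,o,q.x[2]))
c=np.linalg.inv(q.jac.T@q.jac);print(np.sqrt(np.diag(c)).round(2))
```

```text
[ 375.56 -328.55  -31.01   69.6    25.41  107.71   20.86   14.43] 7.490934378847121
[-0.4, 0.4, 0.2, -0.8, 0.5, 0.0, -0.3, 0.3, -0.6, -0.2, 1.7, -1.2, 1.1, 0.7, -1.6, 0.7, -0.9, 0.1, -0.6, 0.2, 0.1, -1.7, 0.1, -0.1, -0.0, 1.3, 1.0, 0.1, -0.4, -1.3]
guide [ 323.08630457 -297.01203245   90.38902589] strip [ 360.78612377 -319.67324738   95.        ]
[1.48 1.46 0.9  1.79 1.48 1.94 2.18 3.58]
```

Run:
```python
from h import *
for p,y in(((400,-420,300),-50),((490,-150,300),-20),((500,100,280),0),((469.7,408,200),12.7)):
    print(p,*to(p,R.from_euler('xyz',[180,0,y],degrees=True).as_matrix()))
```

```text
(400, -420, 300) [-12.934 -25.55   -6.867] [ -0.    -0.   -22.54]
(490, -150, 300) [-35.989 -42.237  -6.866] [ -0.    -0.   -52.54]
(500, 100, 280) [-59.537 -50.692  -4.865] [ -0.    -0.   -72.54]
(469.7, 408, 200) [-89.827 -57.043   3.135] [ -0.    -0.   -85.24]
```

```bash
python3 -m creep '[{"hand":1,"travel":[-3,-6,-3],"angular":[0,0,-6]},{"hand":1,"travel":[-6,-12,-6],"angular":[0,0,-12]},{"hand":1,"travel":[-9,-19,-7],"angular":[0,0,-17]},{"hand":1,"travel":[-13,-25.5,-7],"angular":[0,0,-22]},{"hand":1,"travel":[-17,-29,-7],"angular":[0,0,-28]},{"hand":1,"travel":[-21,-32,-7],"angular":[0,0,-34]},{"hand":1,"travel":[-25,-35,-7],"angular":[0,0,-40]},{"hand":1,"travel":[-29,-38,-7],"angular":[0,0,-46]},{"hand":1,"travel":[-33,-41,-7],"angular":[0,0,-50]},{"hand":1,"travel":[-37,-43,-7],"angular":[0,0,-54]},{"hand":1,"travel":[-41.5,-44.5,-7],"angular":[0,0,-58]},{"hand":1,"travel":[-46,-46,-6],"angular":[0,0,-62]},{"hand":1,"travel":[-50.5,-47.5,-6],"angular":[0,0,-66]},{"hand":1,"travel":[-55,-49,-5],"angular":[0,0,-70]},{"hand":1,"travel":[-59.5,-50.5,-5],"angular":[0,0,-73]},{"hand":1,"travel":[-64,-51.5,-4],"angular":[0,0,-75]},{"hand":1,"travel":[-68.5,-52.5,-3],"angular":[0,0,-77]},{"hand":1,"travel":[-73,-53.5,-2],"angular":[0,0,-79]},{"hand":1,"travel":[-77.5,-54.5,-1],"angular":[0,0,-81]},{"hand":1,"travel":[-82,-55.5,0],"angular":[0,0,-83]}]'
python3 - <<'E'
from h import *
s=ctrl.read_state();print(s["eef_pos"],s["tool_rot"],s["qpos"])
print(*to((469.7,408,150),R.from_euler('xyz',[180,0,12.7],degrees=True).as_matrix()))
E
```

```text
clock: 4.0
eef_pos: [482.8, 272.3, 243.2]
tool_rot: [3.141, -0.001, 0.183]
force: [0.7, -0.1, 0.2]
width: 85.2
[482.84708985 272.27939922 243.21420412] [ 3.14144932e+00 -9.18128743e-04  1.83489479e-01] [-0.24697951  0.51074161 -0.47724515  1.76520998  0.28385647  0.93343773
 -0.65899502]
[  1.175 -13.585   9.321] [ 0.01 -0.05 -2.19]
```

```bash
python3 -m creep '[{"hand":1,"travel":[0.4,-4.5,2],"angular":[0,0,-1]},{"hand":1,"travel":[0.8,-9,5],"angular":[0,0,-2.2]},{"hand":1,"travel":[1.2,-13.6,9],"angular":[0,0,-2.2]},{"hand":1,"travel":[1.2,-13.6,9.3],"angular":[0,0,-2.2]},{"hand":1,"travel":[1.2,-13.6,9.3],"angular":[0,0,-2.2]},{"hand":1,"travel":[1.2,-13.6,9.3],"angular":[0,0,-2.2]}]'
python3 - <<'E'
from h import *
t=cam("top");s=cam("side");st=ctrl.read_state();e=st["eef_pos"];print(e)
print(proj(t,e),proj(s,e))
out=[]
for i,(x0,y0) in((t,(150,140)),(s,(150,190))):
    f=cv2.resize(i["frame"][y0:y0+120,x0:x0+100,::-1],None,fx=4,fy=4,interpolation=cv2.INTER_CUBIC)
    for P,c in(((469.7,408,122),(0,0,255)),((469.7,408,67),(255,0,0)),(e,(0,255,0))):
        u=((proj(i,P)[0]-[x0,y0]+.5)*4-.5).round().astype(int); cv2.drawMarker(f,tuple(map(int,u)),c,0,12,1)
    out.append(f)
cv2.imwrite("pics/g1.png",np.hstack(out))
E
```

```text
clock: 4.6
eef_pos: [470.8, 406.7, 150.6]
tool_rot: [3.14, -0.001, 0.221]
force: [0.9, 0.3, 0.6]
width: 85.6
[471.72312652 406.41680963 151.6422512 ]
[[194.38035207 176.27514452]] [[192.96280106 257.81841048]]
```

View pics/g1.png

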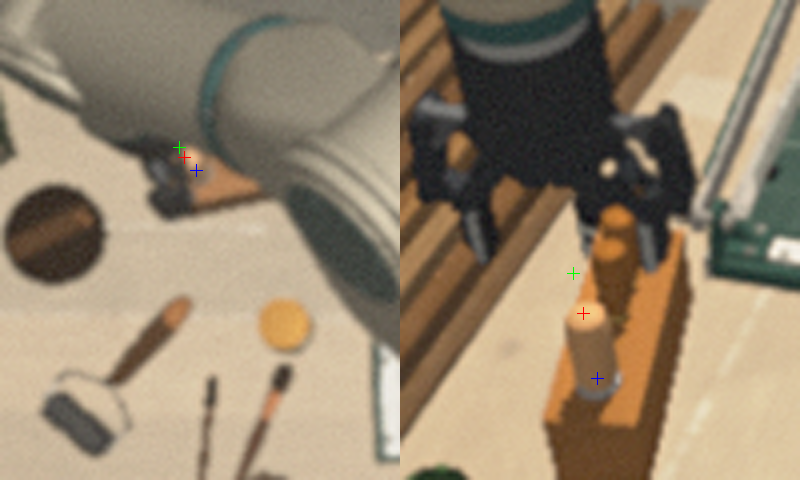

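```bash
python3 -c "
from h import *
print(np.mean([ctrl.read_state()['eef_pos'] for _ in range(5)],0));print(*to((469,408.5,74),R.from_euler('xyz',[180,0,12.7],degrees=True).as_matrix()))"
python3 -m creep '[{"hand":1,"travel":[-0.2,-0.2,2],"angular":[0,0,0]},{"hand":1,"travel":[-0.2,-0.2,4],"angular":[0,0,0]},{"hand":1,"travel":[-0.2,-0.2,6],"angular":[0,0,0]},{"hand":1,"travel":[-0.2,-0.2,7.7],"angular":[0,0,0]},{"hand":1,"travel":[-0.2,-0.2,7.7],"angular":[0,0,0]},{"hand":1,"travel":[-0.2,-0.2,7.7],"angular":[0,0,0]},{"hand":0.6,"travel":[-0.2,-0.2,7.7],"angular":[0,0,0]},{"hand":0.4,"travel":[-0.2,-0.2,7.7],"angular":[0,0,0]},{"hand":0.4,"travel":[-0.2,-0.2,7.7],"angular":[0,0,0]},{"hand":0.2,"travel":[-0.2,-0.2,7.7],"angular":[0,0,0]},{"hand":0.0,"travel":[-0.2,-0.2,7.7],"angular":[0,0,0]},{"hand":0.0,"travel":[-0.2,-0.2,7.7],"angular":[0,0,0]},{"hand":0.0,"travel":[-0.2,-0.2,7.7],"angular":[0,0,0]},{"hand":0.0,"travel":[-0.2,-0.2,7.7],"angular":[0,0,0]}]'
```

```text
[471.72312652 406.41680963 151.6422512 ]
[-0.245 -0.269  7.763] [ 0.05 -0.18 -0.15]
clock: 6.1
eef_pos: [469.8, 408.1, 75.2]
tool_rot: [3.141, -0.004, 0.219]
force: [0.4, -1.3, 5.5]
width: 25.0
```

```bash
python3 -m creep '[{"hand":0,"travel":[0,0,-2],"angular":[0,0,0]},{"hand":0,"travel":[0,0,-4],"angular":[0,0,0]},{"hand":0,"travel":[0,0,-6],"angular":[0,0,0]},{"hand":0,"travel":[0,0,-8],"angular":[0,0,0]},{"hand":0,"travel":[0,0,-12],"angular":[0,0,0]},{"hand":0,"travel":[0,0,-16],"angular":[0,0,0]},{"hand":0,"travel":[0,0,-20],"angular":[0,0,0]},{"hand":0,"travel":[0,0,-20],"angular":[0,0,0]},{"hand":0,"travel":[0,0,-20],"angular":[0,0,0]}]'
python3 - <<'E'
from h import *
st=ctrl.read_state();print(st["eef_pos"],st["force"],st["width"])
Rt0=R.from_euler('z',-31,degrees=True).as_matrix()@np.array([[np.cos(np.pi/6),0,.5],[0,1,0],[.5,0,-np.cos(np.pi/6)]])
print(np.linalg.det(Rt0))
# tool x= upslope? tool z = -(board normal); normal=(-.5,0,.866)-> tool z=(.5,0,-.866); tool x=(.866,0,.5); tool y=z×x
d=R.from_euler('z',-31,degrees=True).as_matrix()
z=d@[.5,0,-np.sqrt(.75)];x=d@[np.sqrt(.75),0,.5];y=np.cross(z,x);Rt=np.c_[x,y,z]
print(np.linalg.det(Rt),R.from_matrix(Rt).as_euler('xyz'))
V=R.from_euler('xyz',[180,0,0],degrees=True).as_matrix()
for p,r in(((490,100,290),V),((460,-150,290),R.from_euler('xyz',[180,0,-15],degrees=True).as_matrix()),):
    print(p,*to(p,r))
o=[375.56,-328.55,0]
P=slope(69.6,0,18+50+40+11,o,-31.01);print("pre",P,*to(P,Rt))
E
```

```text
clock: 7.0
eef_pos: [469.0, 408.0, 275.4]
tool_rot: [3.141, -0.005, 0.219]
force: [-0.0, -0.8, -2.0]
width: 24.6
[469.04007572 408.03844144 275.40844036] [-0.01782935 -0.82340606 -2.02272282] 24.642993768174442
-0.9999999999999999
0.9999999999999993 [ 3.14159265 -0.52359878 -0.54105207]
(490, 100, 290) [-4.641 30.524 -1.464] [ 0.   -0.27 12.55]
(460, -150, 290) [-13.002  54.275  -1.489] [-0.03 -0.27 27.55]
pre [ 279.80334336 -270.9908471   177.85702305] [-33.271  62.163   9.636] [-11.46  28.27  42.5 ]
```

```bash
python3 -m creep '[{"hand":0,"travel":[-0.5,4,0],"angular":[0,0,2]},{"hand":0,"travel":[-1.2,8,0],"angular":[0,0,4]},{"hand":0,"travel":[-2,12,-0.5],"angular":[0,0,6]},{"hand":0,"travel":[-2.6,16.5,-1],"angular":[0,0,8]},{"hand":0,"travel":[-3.2,21,-1.2],"angular":[0,0,10]},{"hand":0,"travel":[-3.9,25.5,-1.5],"angular":[0,0,12]},{"hand":0,"travel":[-4.6,30,-1.5],"angular":[0,0,14]},{"hand":0,"travel":[-6.2,34.5,-1.5],"angular":[0,0,17]},{"hand":0,"travel":[-7.8,39,-1.5],"angular":[0,0,20]},{"hand":0,"travel":[-9.4,43.5,-1.5],"angular":[0,0,23]},{"hand":0,"travel":[-11,48,-1.5],"angular":[0,0,26]},{"hand":0,"travel":[-12.2,51.5,-1.5],"angular":[0,0,29]},{"hand":0,"travel":[-13.5,54,-1.5],"angular":[0,0,32]},{"hand":0,"travel":[-13.5,54,-1.5],"angular":[0,0,32]}]'
cat >> h.py <<'E'
def tgt(yaw):
    d=R.from_euler('z',yaw,degrees=True).as_matrix()
    z=d@[.5,0,-np.sqrt(.75)];x=d@[np.sqrt(.75),0,.5];return np.c_[x,np.cross(z,x),z]
E
python3 - <<'E'
from h import *
st=ctrl.read_state();print(st["qpos"].round(2))
o=[375.56,-328.55,0]
P=slope(69.6,0,18+62+40,o,-31.01);print("pre",P,*to(P,tgt(-31)))
E
```

```text
clock: 8.4
eef_pos: [451.5, -153.1, 287.9]
tool_rot: [3.141, 0.001, -0.348]
force: [-0.3, -0.1, -0.5]
width: 24.7
[ 0.47  0.32 -0.27  1.9   0.11  0.93 -0.2 ]
pre [ 279.37480467 -270.73325327  178.72304845] [-12.16   16.921  10.939] [-2.83 29.93 10.8 ]
```

```bash
python3 -m creep '[{"hand":0,"travel":[-2,3,0],"angular":[-0.5,5,1.8]},{"hand":0,"travel":[-4,6,0],"angular":[-1,10,3.6]},{"hand":0,"travel":[-6,9,1],"angular":[-1.4,15,5.4]},{"hand":0,"travel":[-8,12,2],"angular":[-1.9,20,7.2]},{"hand":0,"travel":[-10,15,4],"angular":[-2.4,25,9]},{"hand":0,"travel":[-12.2,16.9,6],"angular":[-2.8,30,10.8]},{"hand":0,"travel":[-12.2,16.9,8],"angular":[-2.8,30,10.8]},{"hand":0,"travel":[-12.2,16.9,10],"angular":[-2.8,30,10.8]},{"hand":0,"travel":[-12.2,16.9,10.9],"angular":[-2.8,30,10.8]},{"hand":0,"travel":[-12.2,16.9,10.9],"angular":[-2.8,30,10.8]},{"hand":0,"travel":[-12.2,16.9,10.9],"angular":[-2.8,30,10.8]}]'
cat > look.py <<'E'
from h import *
import sys
name=sys.argv[1]; off=float(sys.argv[2]) if len(sys.argv)>2 else 62
t=cam("top");s=cam("side");st=ctrl.read_state();e=st["eef_pos"];r=R.from_euler('xyz',st["tool_rot"]).as_matrix();print(e,st["qpos"].round(2))
tip=e+off*r[:,2];g=slope(69.6,0,18,[375.56,-328.55,0],-31.01);print("tip",tip,"guide",g)
print(*to([0,0,0],tgt(-31)))
out=[]
for i,(x0,y0) in((t,(365,190)),(s,(280,70))):
    f=cv2.resize(i["frame"][y0:y0+100,x0:x0+66,::-1],None,fx=6,fy=6,interpolation=cv2.INTER_CUBIC)
    for P,c in((tip,(0,0,255)),(e,(0,255,0)),(g,(255,0,255))):
        u=((proj(i,P)[0]-[x0,y0]+.5)*6-.5).round().astype(int); cv2.drawMarker(f,tuple(map(int,u)),c,0,12,1)
    out.append(f)
cv2.imwrite("pics/"+name,np.hstack(out))
for k in("guide","pin","pin_collar"):
  for n in("top","side"): print(k,n,[(np.round(d["at"],1).tolist(),round(d["confidence"],2)) for d in ctrl.spot_point(n,k)])
E
python3 look.py p1.png
```

```text
clock: 9.5
eef_pos: [294.8, -299.1, 252.5]
tool_rot: [-3.123, -0.469, -0.533]
force: [0.2, 0.6, -0.8]
width: 24.6
[ 293.74499396 -300.33296633  252.84641872] [ 0.65  0.13  0.25  2.47 -1.1   0.23  1.39]
tip [ 318.4542804  -313.67959287  197.57148115] guide [ 323.08575189 -297.00782449   90.38845727]
[-47.726 -10.361   4.37 ] [-1.18  3.09 -0.23]
guide top [([322.4, -298.2, 90.0], 0.89)]
guide side [([321.5, -299.1, 87.0], 0.67)]
pin top [([319.8, -312.0, 199.8], 0.55), ([188.3, 322.0, -0.4], 0.42)]
pin side [([187.5, 322.2, 1.2], 0.86), ([298.1, -304.6, 240.1], 0.59), ([320.0, -316.8, 197.4], 0.42)]
pin_collar top [([301.5, -300.3, 241.3], 0.52), ([189.1, 325.3, 72.6], 0.52), ([320.0, -309.4, 196.1], 0.33)]
pin_collar side [([186.4, 328.1, 63.6], 0.68), ([296.4, -305.1, 242.6], 0.49)]
```

View pics/p1.png

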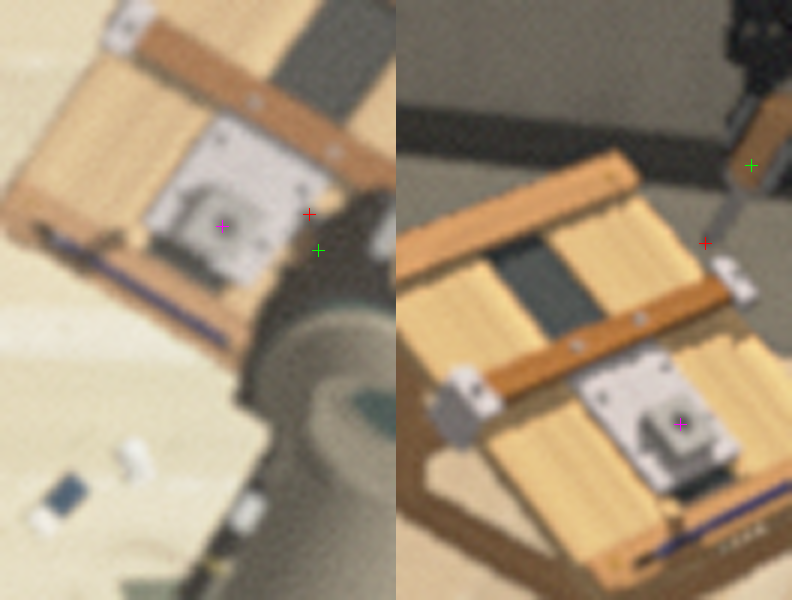

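```bash
cat > kin.py <<'E'
from h import *
from itertools import product
from scipy.optimize import least_squares
def fk(q,sg,L):
    T=np.eye(3);p=np.array([0,0,L[0]]);ax='zyzyzyz'
    off=[0,0,L[1],0,L[2],0,L[3]]
    xo=[0,0,0,L[4],L[5],L[6],0]
    for k in range(7):
        if xo[k]: p=p+T@[xo[k],0,0]
        T=T@R.from_euler(ax[k],sg[k]*q[k]).as_matrix()
        p=p+T@[0,0,off[k]]
    return p,T
E
cat > fit.py <<'E'
from kin import *
st=ctrl.read_state()
D=[([1.2,.629,.038,1.518,-.027,.996,-.02],[194.92,-619.44,230.4],[3.142,.002,-1.266]),
([-0.24697951,0.51074161,-0.47724515,1.76520998,0.28385647,0.93343773,-0.65899502],[482.85,272.28,243.2],[3.14145,-.000918,.18349]),
([.47,.32,-.27,1.9,.11,.93,-.2],[451.5,-153.1,287.9],[3.141,.001,-.348]),
(st["qpos"],st["eef_pos"],st["tool_rot"])]
best=[]
for sg in product([1,-1],repeat=7):
    if sg[1]<0: continue
    e=0
    for q,p,r in D:
        T=fk(q,sg,[0]*7)[1]; Rm=R.from_euler('xyz',r).as_matrix(); A=T.T@Rm
        if not e: A0=A
        e+=np.linalg.norm(A-A0)
    best.append((e,sg,R.from_matrix(A0).as_euler('xyz').round(2)))
best.sort(key=lambda b:b[0]); print(*best[:4],sep="\n")
sg=best[0][1]
f=lambda L:np.concatenate([fk(q,sg,L)[0]-p for q,p,r in D])
for n in(4,7):
    q=least_squares(lambda l:f(list(l)+[0]*(7-n)),[300,400,400,200,0,0,0][:n]);print(n,q.x.round(1),np.abs(q.fun).max(),q.fun.round(1))
E
python3 fit.py
```

```text
(np.float64(0.0), (1, 1, 1, 1, 1, 1, 1), array([-0.38,  0.2 , -2.21]))
(np.float64(0.0), (1, 1, 1, 1, 1, 1, -1), array([-0.38,  0.2 ,  0.58]))
(np.float64(0.0), (1, 1, 1, 1, 1, -1, 1), array([-0.77,  0.5 , -2.34]))
(np.float64(0.0), (1, 1, 1, 1, 1, -1, -1), array([-0.77,  0.5 ,  0.44]))
4 [ 299.4  201.5 -139.5  327.3] 618.7258512858926 [-189.4  618.7  -19.3 -461.8 -212.7  -12.3 -504.6  166.6  -41.6 -186.7
  324.6   73.2]
7 [-5684.7 -2162.1 -1588.8 -6274.5  1484.6 -3360.9  1709.9] 384.21697419334805 [-327.2  137.8  -12.8 -113.5  -50.2  -19.5  -54.4  384.2   56.5    4.4
   -2.9  -24.1]
```

Bug: the accumulator test `if not e` re-bases every time. Fixing that.

```bash
sed -i 's/    e=0$/    e=0;A0=None/; s/if not e: A0=A/if A0 is None: A0=A/' fit.py; python3 fit.py
```

```text
(np.float64(0.012445720284149444), (-1, 1, -1, 1, -1, 1, -1), array([ 0.  , -0.  , -3.14]))
(np.float64(1.0070787706079858), (-1, 1, 1, 1, 1, 1, 1), array([ 0.  , -0.  , -3.01]))
(np.float64(1.3274345264782177), (-1, 1, -1, -1, -1, -1, -1), array([ 0.2 ,  1.25, -3.  ]))
(np.float64(1.7564775427045007), (-1, 1, 1, -1, 1, -1, 1), array([ 0.2 ,  1.25, -2.87]))
4 [278.1 596.8 360.5 341. ] 29.022947781786485 [29.   6.  -7.  -6.6 15.3  0.2  4.1 22.7  1.6 13.4 27.5  5.2]
7 [154.1 612.2 292.9 328.5   0.8 -45.8 -30.9] 28.864926108577777 [28.9 11.5 -5.5  4.1  1.8  2.1 -0.5 17.3  6.1  1.3  0.6 -2.8]
```

```bash
cat > kin.py <<'E'
from h import *
from itertools import product
from scipy.optimize import least_squares
sg=(-1,1,-1,1,-1,1,-1)
lo=np.array([-3.06,-.37,-1.25,.18,-1.1,.23,-2.94]);hi=np.array([3.06,2.12,1.32,2.47,4.24,1.98,2.94])
def fk(q,L):
    T=np.eye(3);p=np.array([0,0,L[0]]);ax='zyzyzyz'
    off=[0,0,L[1],0,L[2],0,L[3]]; yo=[0,L[4],0,L[5],0,L[6],0]
    for k in range(7):
        T=T@R.from_euler(ax[k],sg[k]*q[k]).as_matrix()
        p=p+T@[0,yo[k],off[k]]
    return p,T@np.diag([-1,-1,1])
E
sed -i '/^best=/,$d' fit.py
cat >> fit.py <<'E'
f=lambda L:np.concatenate([fk(q,L)[0]-p for q,p,r in D])
q=least_squares(lambda l:np.r_[f(l),l[4:]/50],[280,500,400,300,0,0,0]);print(q.x.round(1).tolist(),q.fun.round(1))
np.save("L.npy",q.x)
E
python3 fit.py
```

```text
[334.4, 560.0, 380.9, 350.1, -12.3, -15.5, -0.1] [ 0.4  0.3 -0.3 -0.7 -0.7 -0.3  1.2 -0.7  0.5  0.   0.1  0.1 -0.2 -0.3
 -0. ]
```

```bash
cat > ik.py <<'E'
from kin import *
L=np.load("L.npy");o=[375.56,-328.55,0];rng=np.random.default_rng(0)
def ik(P,Rt,q0):
    m=.03
    f=lambda q:(lambda p,T:np.r_[(p-P)/10,R.from_matrix(T.T@Rt).as_rotvec()*20,(q-np.clip(q0,lo,hi))*.005])(*fk(q,L))
    r=least_squares(f,np.clip(q0,lo+m+.01,hi-m-.01),bounds=(lo+m,hi-m)); return r.x,np.abs(r.fun[:6]).max()
if __name__=="__main__":
    for tw in range(0,360,30):
        Rt=tgt(-31)@R.from_euler('z',tw,degrees=True).as_matrix()
        res=[]
        for k in range(10):
            q,e=ik(slope(85,0,60,o,-31),Rt,rng.uniform(lo,hi))
            if e<.05:
                chk=[ik(slope(s,0,n,o,-31),Rt,q)[1].round(2) for s,n in((69.6,120),(69.6,92),(69.6,60),(125,80),(125,30))]
                res.append((max(chk),q.round(2).tolist()))
        res.sort(key=lambda r:r[0]); print(tw,len(res),res[:2])
E
time python3 ik.py
```

```text
0 0 []
30 0 []
60 0 []
90 0 []
120 0 []
150 0 []
180 0 []
210 0 []
240 0 []
270 0 []
300 0 []
330 0 []
real	0m11.222s
user	0m11.739s
sys	0m0.128s
```

```bash
cat > ik2.py <<'E'
from ik import *
for tw in range(0,360,45):
    Rt=tgt(-31)@R.from_euler('z',tw,degrees=True).as_matrix()
    for s,n in((85,60),(100,40),(69.6,92)):
        P=slope(s,0,n,o,-31);b=min((ik(P,Rt,rng.uniform(lo,hi)) for k in range(15)),key=lambda r:r[1])
        p,T=fk(b[0],L); print(tw,s,n,(p-P).round(0),R.from_matrix(T.T@Rt).magnitude().round(3),b[0].round(2))
E
python3 ik2.py
```

```text
Traceback (most recent call last):
  File "ik2.py", line 6, in <module>
    p,T=fk(b[0],L); print(tw,s,n,(p-P).round(0),R.from_matrix(T.T@Rt).magnitude().round(3),b[0].round(2))
                                                ^^^^^^^^^^^^^^^^^^^^^^^^^^^^^^^^^^^^^^^
AttributeError: 'float' object has no attribute 'round'
```

```bash
sed -i 's/\.magnitude().round(3)/.magnitude()/' ik2.py; python3 ik2.py
```

```text
0 85 60 [ 20. -23.   0.] 0.16193087018206662 [0.76 0.49 0.1  2.44 4.21 0.26 2.36]
0 100 40 [  9. -10.   5.] 0.12600225707289286 [ 1.54  0.8  -1.22  2.44  1.77  0.68 -1.56]
0 69.6 92 [ 12. -16.  10.] 0.198162557754894 [ 1.65  0.63 -1.22  2.44  1.44  0.5  -1.24]
45 85 60 [ 11. -13.   7.] 0.16247616984654845 [ 1.58  0.74 -1.22  2.44  1.65  0.61 -2.24]
45 100 40 [  9. -10.   5.] 0.12600223497086527 [ 1.54  0.8  -1.22  2.44  1.77  0.68 -2.35]
45 69.6 92 [ 12. -16.  10.] 0.19816246694570452 [ 1.65  0.63 -1.22  2.44  1.44  0.5  -2.02]
90 85 60 [ 20. -23.   0.] 0.16193076543073992 [0.76 0.49 0.1  2.44 4.21 0.26 0.79]
90 100 40 [ 10. -11.   5.] 0.12871879141151996 [ 1.34  0.61 -0.82  2.44  2.02  0.37  2.91]
90 69.6 92 [ 12. -16.  10.] 0.19816252755311162 [ 1.65  0.63 -1.22  2.44  1.44  0.5  -2.81]
135 85 60 [ 11. -13.   7.] 0.16247609699208482 [ 1.58  0.74 -1.22  2.44  1.65  0.61  2.48]
135 100 40 [  9. -10.   5.] 0.1260020817049622 [ 1.54  0.8  -1.22  2.44  1.77  0.68  2.36]
135 69.6 92 [ 12. -16.  10.] 0.19816250697531715 [ 1.65  0.63 -1.22  2.44  1.44  0.5   2.69]
180 85 60 [ 20. -23.   0.
[... 377 characters left out ...]
215103935694 [ 1.54  0.8  -1.22  2.44  1.77  0.68  0.79]
225 69.6 92 [ 12. -16.  10.] 0.19816243890060997 [ 1.65  0.63 -1.22  2.44  1.44  0.5   1.12]
270 85 60 [ 20. -23.   0.] 0.16193030687156407 [ 0.76  0.49  0.1   2.44  4.21  0.26 -2.35]
270 100 40 [  9. -10.   5.] 0.12600215945810161 [ 1.54  0.8  -1.22  2.44  1.77  0.68  0.01]
270 69.6 92 [ 12. -16.  10.] 0.19816247229116923 [ 1.65  0.63 -1.22  2.44  1.44  0.5   0.33]
315 85 60 [ 11. -13.   7.] 0.16247610542324367 [ 1.58  0.74 -1.22  2.44  1.65  0.61 -0.66]
315 100 40 [  9. -10.   5.] 0.12600216317135476 [ 1.54  0.8  -1.22  2.44  1.77  0.68 -0.78]
315 69.6 92 [ 12. -16.  10.] 0.1981625071990604 [ 1.65  0.63 -1.22  2.44  1.44  0.5  -0.45]
```

```bash
cat > ik3.py <<'E'
from ik import *
pts=((69.6,130),(69.6,105),(69.6,82),(97,82),(123,82),(123,50),(97,50))
for phi in(15,20,25,30,35):
    # tool z from axial, rotated toward vertical/inward by phi about desk y; jaws along desk y
    d=R.from_euler('z',-31,degrees=True).as_matrix()
    a=np.radians(30-phi); z=d@[np.sin(a),0,-np.cos(a)]
    for sgn in(1,-1):
        x=d@[0,-sgn,0]; Rt=np.c_[x,np.cross(z,x),z]   # sgn1: yaw -121
        best=None
        for k in range(12):
            q,e=ik(slope(97,0,82,o,-31)+19*z,Rt,rng.uniform(lo,hi))
            if e<.1:
                c=[round(float(ik(slope(s,0,n,o,-31)+19*z,Rt,q)[1]),2) for s,n in pts]
                if best is None or max(c)<max(best[1]): best=(q.round(2).tolist(),c)
        print(phi,sgn,best)
E
python3 ik3.py
```

```text
15 1 ([1.51, 0.71, -1.22, 2.39, 1.41, 0.69, -2.88], [0.42, 0.4, 0.37, 0.0, 0.0, 0.0, 0.21])
15 -1 ([1.51, 0.71, -1.22, 2.39, 1.41, 0.69, 0.26], [0.42, 0.4, 0.31, 0.0, 0.0, 0.0, 0.0])
20 1 ([1.0, 0.46, -0.4, 2.33, 0.66, 0.26, -2.09], [0.0, 0.0, 0.0, 0.0, 0.0, 0.0, 0.0])
20 -1 ([1.49, 0.73, -1.22, 2.32, 1.23, 0.74, 0.43], [0.0, 0.0, 0.0, 0.0, 0.0, 0.0, 0.0])
25 1 ([0.2, 0.56, 0.73, 2.28, -0.89, 0.5, -0.48], [0.0, 0.0, 0.0, 0.0, 0.0, 0.0, 0.0])
25 -1 ([1.04, 0.49, -0.48, 2.26, 0.55, 0.41, 1.14], [0.0, 0.0, 0.0, 0.0, 0.0, 0.0, 0.0])
30 1 ([0.43, 0.51, 0.36, 2.2, -0.37, 0.49, -1.04], [0.0, 0.0, 0.0, 0.0, 0.0, 0.0, 0.0])
30 -1 ([0.81, 0.48, -0.18, 2.19, 0.18, 0.48, 1.52], [0.0, 0.0, 0.0, 0.0, 0.0, 0.0, 0.0])
35 1 ([1.23, 0.64, -0.83, 2.11, 0.67, 0.79, -2.15], [0.0, 0.0, 0.0, 0.0, 0.0, 0.0, 0.0])
35 -1 ([0.29, 0.58, 0.57, 2.14, -0.47, 0.65, 2.22], [0.0, 0.0, 0.0, 0.0, 0.0, 0.0, 0.0])
```

```bash
python3 -c "
from h import *
V=lambda y:R.from_euler('xyz',[180,0,y],degrees=True).as_matrix()
print(*to((380,-240,290),V(-22)));print(*to((455,-150,290),V(-20)))"
```

```text
[ 5.425 -9.352 -1.128] [  0.81 -27.02  -8.39]
[  7.049 -20.903  -0.04 ] [  1.29 -27.01 -10.35]
```

```bash
python3 -m creep '[{"hand":0,"travel":[1.4,-2.3,-1],"angular":[0.2,-7,-2]},{"hand":0,"travel":[2.7,-4.6,-1],"angular":[0.4,-14,-4]},{"hand":0,"travel":[4,-7,-1],"angular":[0.6,-21,-6.5]},{"hand":0,"travel":[5.4,-9.4,-1],"angular":[0.8,-27,-8.4]},{"hand":0,"travel":[5.8,-13,-0.7],"angular":[1,-27,-9]},{"hand":0,"travel":[6.4,-17,-0.3],"angular":[1.2,-27,-10]},{"hand":0,"travel":[7,-20.9,0],"angular":[1.3,-27,-10.4]},{"hand":0,"travel":[7,-20.9,0],"angular":[1.3,-27,-10.4]}]'
python3 -c "
from h import *
V=lambda y:R.from_euler('xyz',[180,0,y],degrees=True).as_matrix()
print(*to((490,100,285),V(0)));print(*to((469.3,408.2,230),V(12.6)));print(*to((469.3,408.2,150),V(12.6)))"
```

```text
clock: 10.7
eef_pos: [459.8, -142.7, 288.4]
tool_rot: [-3.14, -0.0, -0.335]
force: [-0.2, 0.1, -1.7]
width: 24.4
[ -5.118 -23.918   0.383] [ -0.1   -0.02 -19.18]
[-17.198 -52.338   5.93 ] [-1.000e-01 -3.000e-02 -3.178e+01]
[-17.199 -52.325  13.93 ] [-1.000e-01 -3.000e-02 -3.178e+01]
```

```bash
python3 -m creep '[{"hand":0,"travel":[-0.8,-4,0],"angular":[0,0,-3]},{"hand":0,"travel":[-1.7,-8,0],"angular":[0,0,-6]},{"hand":0,"travel":[-2.6,-12,0],"angular":[0,0,-9]},{"hand":0,"travel":[-3.5,-16,0],"angular":[0,0,-12]},{"hand":0,"travel":[-4.3,-20,0.3],"angular":[0,0,-16]},{"hand":0,"travel":[-5.1,-24,0.4],"angular":[0,0,-19]},{"hand":0,"travel":[-6.8,-28,0.4],"angular":[0,0,-21]},{"hand":0,"travel":[-8.5,-32,0.4],"angular":[0,0,-23]},{"hand":0,"travel":[-10.2,-36,1],"angular":[0,0,-25]},{"hand":0,"travel":[-12,-40,2],"angular":[0,0,-27]},{"hand":0,"travel":[-13.7,-44,3],"angular":[0,0,-29]},{"hand":0,"travel":[-15.5,-48,4],"angular":[0,0,-31]},{"hand":0,"travel":[-17.2,-52.3,5],"angular":[0,0,-31.8]},{"hand":0,"travel":[-17.2,-52.3,6],"angular":[0,0,-31.8]},{"hand":0,"travel":[-17.2,-52.3,6],"angular":[0,0,-31.8]},{"hand":0,"travel":[-17.2,-52.3,6],"angular":[0,0,-31.8]}]'
python3 -c "
from h import *
V=lambda y:R.from_euler('xyz',[180,0,y],degrees=True).as_matrix()
s=ctrl.read_state();print(s['eef_pos'],s['tool_rot'],s['qpos'].round(2));print(*to((469.2,408.1,75.5),V(12.6)))"
```

```text
clock: 12.3
eef_pos: [469.0, 406.4, 229.1]
tool_rot: [3.141, -0.0, 0.22]
force: [0.7, 0.5, -0.8]
width: 24.9
[468.95929398 406.4493315  229.07444233] [ 3.14092040e+00 -3.49271656e-04  2.19619277e-01] [-0.86  0.59  0.17  1.61 -0.11  0.95 -0.44]
[ 0.054 -0.166 15.357] [ 0.04 -0.02 -0.02]
```

```bash
python3 -m creep '[{"hand":0,"travel":[0.05,-0.15,4],"angular":[0,0,0]},{"hand":0,"travel":[0.05,-0.15,8],"angular":[0,0,0]},{"hand":0,"travel":[0.05,-0.15,9.8],"angular":[0,0,0]},{"hand":0,"travel":[0.05,-0.15,9.8],"angular":[0,0,0]},{"hand":0,"travel":[0.05,-0.15,9.8],"angular":[0,0,0]}]'
python3 -c "
from h import *
V=lambda y:R.from_euler('xyz',[180,0,y],degrees=True).as_matrix()
s=ctrl.read_state();print(s['eef_pos'],fk) if 0 else print(s['eef_pos'])
from kin import *
L=np.load('L.npy');print(fk(s['qpos'],L)[0])
t=cam('top');d=cam('side')
for k in('pin','pin_collar'):print(k,[(np.round(x['at'],1),round(x['confidence'],2)) for x in ctrl.spot_point('side',k)])"
```

```text
clock: 12.8
eef_pos: [470.3, 407.2, 132.3]
tool_rot: [3.141, -0.002, 0.218]
force: [-0.2, 0.5, -0.6]
width: 24.9
[470.34108734 407.24860786 132.30801959]
[470.02176611 407.33568622 131.84650165]
pin [(array([ 323. , -300.9,   86.3]), 0.68), (array([187.6, 320.8,   3. ]), 0.66), (array([472.1, 407.2,  69.3]), 0.64)]
pin_collar [(array([468.1, 404.5, 120.4]), 0.73), (array([189.7, 324.5,  63.4]), 0.69)]
```

```bash
python3 -m creep '[{"hand":0,"travel":[-0.06,-0.1,0.5],"angular":[0,0,0]},{"hand":0,"travel":[-0.06,-0.1,1],"angular":[0,0,0]},{"hand":0,"travel":[-0.06,-0.1,1.5],"angular":[0,0,0]},{"hand":0,"travel":[-0.06,-0.1,1.7],"angular":[0,0,0]},{"hand":0,"travel":[-0.06,-0.1,1.7],"angular":[0,0,0]}]'
```

```text
clock: 13.5
eef_pos: [469.1, 409.0, 115.2]
tool_rot: [-3.141, -0.002, 0.219]
force: [-0.0, 1.0, -0.7]
width: 24.5
```

```bash
python3 -m creep '[{"hand":0,"travel":[0,0,1],"angular":[0,0,0]},{"hand":0,"travel":[0,0,2],"angular":[0,0,0]},{"hand":0,"travel":[0,0,3],"angular":[0,0,0]},{"hand":0,"travel":[0,0,3.7],"angular":[0,0,0]},{"hand":0,"travel":[0,0,3.9],"angular":[0,0,0]},{"hand":0,"travel":[0,0,3.9],"angular":[0,0,0]}]'
```

```text
clock: 14.1
eef_pos: [469.1, 408.8, 75.9]
tool_rot: [3.141, -0.002, 0.219]
force: [-0.5, -0.4, -0.1]
width: 24.5
```

```bash
python3 -m creep '[{"hand":0.5,"travel":[0,0,0],"angular":[0,0,0]},{"hand":0.7,"travel":[0,0,0],"angular":[0,0,0]},{"hand":0.7,"travel":[0,0,0],"angular":[0,0,0]},{"hand":0.7,"travel":[0,0.25,-0.05],"angular":[-7.5,0,0]},{"hand":0.7,"travel":[0,0.49,-0.13],"angular":[-15,0,0]},{"hand":0.7,"travel":[0,0.73,-0.23],"angular":[-22.5,0,0]},{"hand":0.7,"travel":[0,0.95,-0.35],"angular":[-30,0,0]},{"hand":0.7,"travel":[0,0.95,-0.35],"angular":[-30,0,0]},{"hand":0.7,"travel":[0,0.95,-0.35],"angular":[-30,0,0]}]'
python3 - <<'E'
from h import *
t=cam("top");s=cam("side");st=ctrl.read_state();e=st["eef_pos"];r=R.from_euler('xyz',st["tool_rot"]).as_matrix()
print(e,np.degrees(st["tool_rot"]),"grasp",e-19*r[:,2],"z",r[:,2],st["qpos"].round(2))
f=cv2.resize(s["frame"][200:300,150:250,::-1],None,fx=6,fy=6,interpolation=cv2.INTER_CUBIC)
for P,c in((e-19*r[:,2],(0,0,255)),(e,(0,255,0))):
    u=((proj(s,P)[0]-[150,200]+.5)*6-.5).round().astype(int); cv2.drawMarker(f,tuple(map(int,u)),c,0,12,1)
cv2.imwrite("pics/g2.png",f)
E
```

```text
clock: 15.0
eef_pos: [470.8, 399.7, 78.7]
tool_rot: [2.619, -0.001, 0.22]
force: [0.5, -0.4, 0.5]
width: 59.3
[472.45136887 397.58740974  80.46233693] [ 1.50061413e+02 -1.44864121e-01  1.23720566e+01] grasp [470.37902693 406.84063826  96.9269402 ] z [ 0.10907063 -0.48701203 -0.86655807] [-1.18  0.99  0.42  1.45  0.07  1.08 -0.7 ]
```

View pics/g2.png

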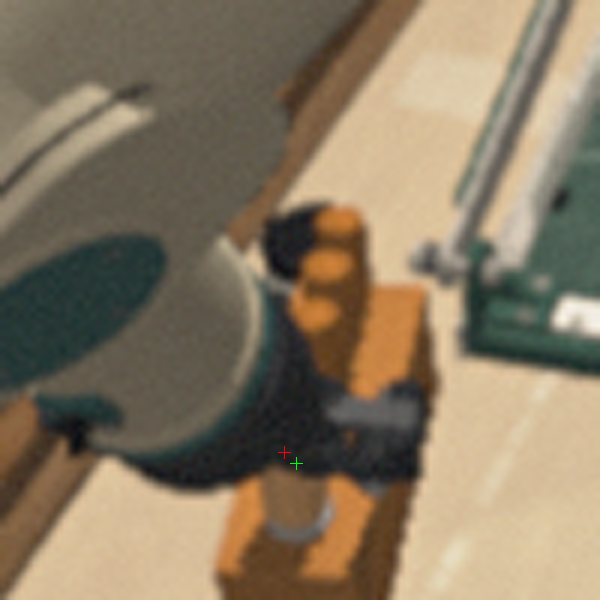

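```bash
python3 -m creep '[{"hand":0.4,"travel":[0,-0.1,0.05],"angular":[0,0,0]},{"hand":0.2,"travel":[0,-0.1,0.05],"angular":[0,0,0]},{"hand":0,"travel":[0,-0.1,0.05],"angular":[0,0,0]},{"hand":0,"travel":[0,-0.1,0.05],"angular":[0,0,0]},{"hand":0,"travel":[0,-0.1,0.05],"angular":[0,0,0]},{"hand":0,"travel":[0,-0.1,0.05],"angular":[0,0,0]},{"hand":0,"travel":[0,-0.1,0.05],"angular":[0,0,0]}]'
python3 -c "
from h import *
st=ctrl.read_state();r=R.from_euler('xyz',st['tool_rot']).as_matrix();print(st['eef_pos'],r.T@[0,0,1],'grasp',st['eef_pos']-19*r[:,2])"
```

```text
clock: 15.8
eef_pos: [473.3, 397.0, 80.8]
tool_rot: [2.617, -0.004, 0.215]
force: [0.4, -2.6, 6.4]
width: 25.0
[473.31558794 397.01162346  80.84758637] [ 0.00360726  0.50075163 -0.8655835 ] grasp [471.22599096 406.29385503  97.29367288]
```

```bash
python3 -m creep '[{"hand":0,"travel":[0,0.75,-1.3],"angular":[0,0,0]},{"hand":0,"travel":[0,1.5,-2.6],"angular":[0,0,0]},{"hand":0,"travel":[0,2.5,-4.33],"angular":[0,0,0]},{"hand":0,"travel":[0,3.5,-6.06],"angular":[0,0,0]},{"hand":0,"travel":[0,5,-8.66],"angular":[0,0,0]},{"hand":0,"travel":[0,7,-12.1],"angular":[0,0,0]},{"hand":0,"travel":[0,9,-15.6],"angular":[0,0,0]},{"hand":0,"travel":[0,9,-15.6],"angular":[0,0,0]}]'
python3 - <<'E'
from h import *
V=lambda y:R.from_euler('xyz',[180,0,y],degrees=True).as_matrix()
for p,y in(((500,200,290),-20),((480,-50,290),-70),((420,-180,290),-121)):
    print(p,*to(p,V(y)))
E
```

```text
clock: 16.6
eef_pos: [475.3, 398.9, 268.0]
tool_rot: [2.624, -0.013, 0.215]
force: [0.9, -0.3, -0.8]
width: 24.7
(500, 200, 290) [-1.806 18.443  7.939] [28.62 -9.1  31.41]
(480, -50, 290) [-9.104 39.346 19.72 ] [ 23.76 -21.87  80.17]
(420, -180, 290) [-17.744  49.326  25.265] [ 13.92 -34.67 129.51]
```

```bash
python3 -m creep '[{"hand":0,"travel":[-0.3,3,1.3],"angular":[4.8,-1.5,5.2]},{"hand":0,"travel":[-0.6,6,2.6],"angular":[9.5,-3,10.5]},{"hand":0,"travel":[-0.9,9.2,4],"angular":[14.3,-4.5,15.7]},{"hand":0,"travel":[-1.2,12.3,5.3],"angular":[19,-6,21]},{"hand":0,"travel":[-1.5,15.4,6.6],"angular":[23.8,-7.6,26.2]},{"hand":0,"travel":[-1.8,18.4,7.9],"angular":[28.6,-9.1,31.4]},{"hand":0,"travel":[-1.8,18.4,7.9],"angular":[28.6,-9.1,31.4]}]'
python3 - <<'E'
from h import *
V=lambda y:R.from_euler('xyz',[180,0,y],degrees=True).as_matrix()
for p,y in(((480,-50,290),-70),((400,-180,290),-121),((320,-260,290),-121)):
    print(p,*to(p,V(y)))
E
```

```text
clock: 17.3
eef_pos: [501.6, 190.4, 292.6]
tool_rot: [-3.142, -0.004, -0.365]
force: [-0.1, -0.3, -0.9]
width: 24.7
(480, -50, 290) [ 6.573 23.227  0.287] [-0.09 -0.19 49.07]
(400, -180, 290) [ 3.746 38.227  0.276] [ -0.18  -0.15 100.07]
(320, -260, 290) [-0.867 48.557  0.259] [ -0.18  -0.15 100.07]
```

```bash
python3 -m creep '[{"hand":0,"travel":[1.2,4,0],"angular":[0,0,7]},{"hand":0,"travel":[2.4,8,0],"angular":[0,0,14]},{"hand":0,"travel":[3.6,12,0],"angular":[0,0,21]},{"hand":0,"travel":[4.6,16,0],"angular":[0,0,28]},{"hand":0,"travel":[5.6,19.5,0],"angular":[0,0,36]},{"hand":0,"travel":[6.5,23,0],"angular":[0,0,44]},{"hand":0,"travel":[6,27,0],"angular":[0,0,52]},{"hand":0,"travel":[5.2,31,0],"angular":[0,0,60]},{"hand":0,"travel":[4.5,34.5,0],"angular":[0,0,68]},{"hand":0,"travel":[3.7,38,0],"angular":[0,0,76]},{"hand":0,"travel":[2.2,41.5,0],"angular":[0,0,84]},{"hand":0,"travel":[0.6,45,0],"angular":[0,0,92]},{"hand":0,"travel":[-0.9,48.5,0],"angular":[0,0,100]},{"hand":0,"travel":[-0.9,48.5,0],"angular":[0,0,100]},{"hand":0,"travel":[-0.9,48.5,0],"angular":[0,0,100]}]'
python3 - <<'E'
from h import *
st=ctrl.read_state();print(st["qpos"].round(2))
o=[375.56,-328.55,0];d=R.from_euler('z',-31,degrees=True).as_matrix();x=d@[0,-1,0];z=np.array([0,0,-1.]);Rt=np.c_[x,np.cross(z,x),z]
pinax=-d@[.5,0,-np.sqrt(.75)]
for c in(60,25):
    G=slope(69.6,0,18+c+85,o,-31); P=G+19*z-2*(d@[1,0,0]);print(c,P,*to(P,Rt))
E
```

```text
clock: 18.8
eef_pos: [319.7, -259.3, 292.9]
tool_rot: [-3.138, 0.002, -2.111]
force: [0.2, 0.3, -1.5]
width: 24.7
[-0.2   0.34  1.08  2.07 -0.38  0.94 -1.02]
60 [ 259.22128364 -258.64664687  196.96214082] [3.068 5.257 9.568] [-0.23  0.11  0.03]
25 [ 274.2217114  -267.65981318  166.65125168] [ 3.075  3.519 12.606] [-0.23  0.11  0.03]
```

```bash
python3 -m creep '[{"hand":0,"travel":[1,2,2],"angular":[0,0,0]},{"hand":0,"travel":[2,4,5],"angular":[0,0,0]},{"hand":0,"travel":[3.1,4.8,8],"angular":[0,0,0]},{"hand":0,"travel":[3.1,4.2,10.5],"angular":[0,0,0]},{"hand":0,"travel":[3.1,3.8,12],"angular":[0,0,0]},{"hand":0,"travel":[3.1,3.5,12.6],"angular":[0,0,0]},{"hand":0,"travel":[3.1,3.5,12.6],"angular":[0,0,0]},{"hand":0,"travel":[3.1,3.5,12.6],"angular":[0,0,0]}]'
cat > look.py <<'E'
from h import *
import sys
name=sys.argv[1]; s0=float(sys.argv[2])
t=cam("top");s=cam("side");st=ctrl.read_state();e=st["eef_pos"];r=R.from_euler('xyz',st["tool_rot"]).as_matrix();print(e,st["qpos"].round(2),st["force"].round(1))
d=R.from_euler('z',-31,degrees=True).as_matrix();ax=d@[.5,0,-np.sqrt(.75)]
G=e-19*r[:,2]+2*(d@[1,0,0]); o=[375.56,-328.55,0]
tip=G+85*ax;g=slope(s0,0,18,o,-31.01);print("tip",tip,"guide",g)
df=d.T@(tip-g);c=np.cos(np.pi/6);print("tip-guide in ledge axes x,y,z",np.round([df[0]*c+df[2]*.5,df[1],-df[0]*.5+df[2]*c],1))
out=[]
for i,(x0,y0) in((t,(365,190)),(s,(280,80))):
    f=cv2.resize(i["frame"][y0:y0+90,x0:x0+66,::-1],None,fx=6,fy=6,interpolation=cv2.INTER_CUBIC)
    for P,cc in((tip,(0,0,255)),(tip-50*ax,(0,255,0)),(tip-110*ax,(255,0,0)),(g,(255,0,255))):
        u=((proj(i,P)[0]-[x0,y0]+.5)*6-.5).round().astype(int); cv2.drawMarker(f,tuple(map(int,u)),cc,0,12,1)
    out.append(f)
cv2.imwrite("pics/"+name,np.hstack(out))
for k in("guide","pin","pin_collar"):
  for n in("top","side"): print(k,n,[(np.round(q["at"],1).tolist(),round(q["confidence"],2)) for q in ctrl.spot_point(n,k) if q["at"][1]<0])
E
python3 look.py p2.png 69.6
```

```text
clock: 19.6
eef_pos: [274.9, -267.9, 167.2]
tool_rot: [-3.137, 0.002, -2.11]
force: [-0.2, 0.7, -1.4]
width: 24.5
[ 274.8056755  -267.97724549  167.37525885] [ 0.13  0.49  0.81  2.3  -0.67  0.59 -0.65] [-0.1 -0.3 -1.3]
tip [ 312.84249257 -290.876468    112.76278702] guide [ 323.08575189 -297.00782449   90.38845727]
tip-guide in ledge axes x,y,z [ 0.8 -0.  25.3]
guide top []
guide side [([323.9, -301.1, 87.2], 0.63)]
pin top []
pin side [([311.3, -289.6, 116.2], 0.6)]
pin_collar top []
pin_collar side [([287.0, -279.1, 155.4], 0.43)]
```

View pics/p2.png

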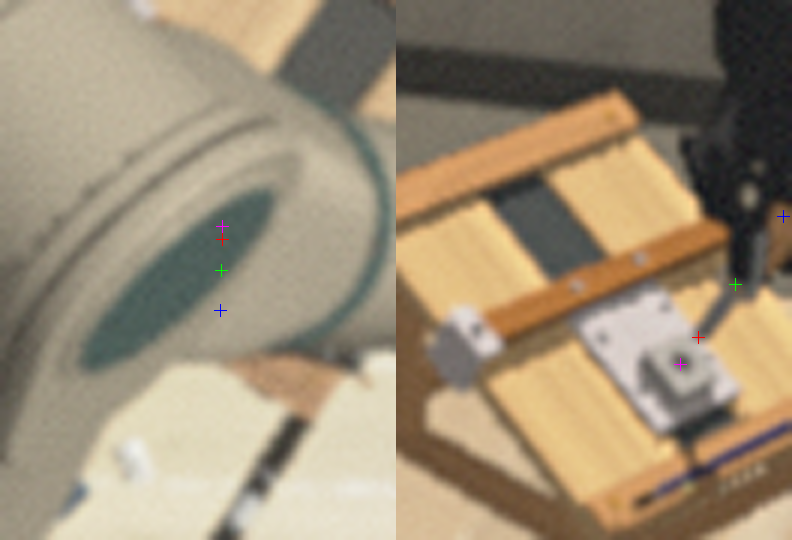

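```bash
python3 -m creep '[{"hand":0,"travel":[0,-0.5,0.87],"angular":[0,0,0]},{"hand":0,"travel":[0,-1,1.73],"angular":[0,0,0]},{"hand":0,"travel":[0,-1.3,2.25],"angular":[0,0,0]},{"hand":0,"travel":[0,-1.5,2.6],"angular":[0,0,0]},{"hand":0,"travel":[0,-1.5,2.6],"angular":[0,0,0]},{"hand":0,"travel":[0,-1.5,2.6],"angular":[0,0,0]}]'; python3 look.py p3.png 69.6
```

```text
clock: 20.6
eef_pos: [287.1, -275.7, 140.9]
tool_rot: [-3.138, 0.002, -2.112]
force: [0.5, 0.3, -0.5]
width: 24.9
[ 287.26684506 -275.69178029  141.1212812 ] [ 0.2   0.55  0.73  2.29 -0.75  0.54 -0.6 ] [-0.   0.7 -2.2]
tip [ 325.31676395 -298.59854167   86.50888516] guide [ 323.08575189 -297.00782449   90.38845727]
tip-guide in ledge axes x,y,z [ 0.4 -0.2 -4.7]
guide top []
guide side [([322.9, -298.7, 86.0], 0.84)]
pin top []
pin side [([325.0, -297.9, 89.8], 0.6)]
pin_collar top []
pin_collar side [([300.3, -284.5, 131.2], 0.54)]
```

```bash
python3 -m creep '[{"hand":0,"travel":[0,-0.2,0.35],"angular":[0,0,0]},{"hand":0,"travel":[0,-0.4,0.69],"angular":[0,0,0]},{"hand":0,"travel":[0,-0.5,0.87],"angular":[0,0,0]},{"hand":0,"travel":[0,-0.5,0.87],"angular":[0,0,0]}]'
python3 -m creep '[{"hand":0,"travel":[0,-0.1,0.17],"angular":[0,0,0]},{"hand":0,"travel":[0,-0.15,0.26],"angular":[0,0,0]},{"hand":0,"travel":[0,-0.15,0.26],"angular":[0,0,0]}]'
```

```text
clock: 21.4
eef_pos: [291.8, -278.2, 132.1]
tool_rot: [-3.137, 0.002, -2.111]
force: [-0.4, -0.5, -1.3]
width: 24.8
clock: 21.7
eef_pos: [293.1, -279.1, 129.4]
tool_rot: [-3.138, 0.002, -2.111]
force: [0.7, -1.2, -0.8]
width: 24.6
```

```bash
python3 -m creep '[{"hand":0,"travel":[0,-0.1,0.17],"angular":[0,0,0]},{"hand":0,"travel":[0,-0.15,0.26],"angular":[0,0,0]},{"hand":0,"travel":[0,-0.15,0.26],"angular":[0,0,0]}]'
python3 -m creep '[{"hand":0,"travel":[0,-0.05,0.09],"angular":[0,0,0]},{"hand":0,"travel":[0,-0.1,0.17],"angular":[0,0,0]},{"hand":0,"travel":[0,-0.1,0.17],"angular":[0,0,0]}]'
```

```text
clock: 22.0
eef_pos: [294.3, -279.8, 126.9]
tool_rot: [-3.138, 0.002, -2.111]
force: [-2.0, 1.5, 2.5]
width: 24.6
clock: 22.3
eef_pos: [293.9, -279.6, 126.1]
tool_rot: [-3.138, 0.004, -2.112]
force: [-6.7, 5.4, 22.6]
width: 24.6
```

```bash
python3 -m creep '[{"hand":0,"travel":[0,0,-0.05],"angular":[0,0,0]},{"hand":0,"travel":[0,-0.26,-0.18],"angular":[0,0,0]},{"hand":0,"travel":[0,-0.52,-0.33],"angular":[0,0,0]},{"hand":0,"travel":[0,-0.78,-0.48],"angular":[0,0,0]},{"hand":0,"travel":[0,-1.04,-0.63],"angular":[0,0,0]},{"hand":0,"travel":[0,-1.3,-0.78],"angular":[0,0,0]},{"hand":0,"travel":[0,-1.56,-0.93],"angular":[0,0,0]},{"hand":0,"travel":[0,-1.82,-1.08],"angular":[0,0,0]},{"hand":0,"travel":[0,-1.9,-1.13],"angular":[0,0,0]},{"hand":0,"travel":[0,-1.9,-1.13],"angular":[0,0,0]}]'
cat > where.py <<'E'
from h import *
st=ctrl.read_state();e=st["eef_pos"];r=R.from_euler('xyz',st["tool_rot"]).as_matrix()
d=R.from_euler('z',-31,degrees=True).as_matrix();G=e-19*r[:,2]+2*(d@[1,0,0])
c=np.cos(np.pi/6);S=np.c_[[c,0,.5],[0,1,0],[-.5,0,c]]
tip=G+85*(d@[.5,0,-c]);o=slope(0,0,0,[375.56,-328.55,0],-31)
print("tip s,y,n",(S.T@d.T@(tip-o)).round(1),"force slope axes",(S.T@d.T@(st["force"])).round(1),"tilt",(np.degrees(st["tool_rot"])).round(1))
E
python3 where.py
```

```text
clock: 23.3
eef_pos: [309.5, -289.1, 137.3]
tool_rot: [-3.14, 0.004, -2.112]
force: [-4.7, 1.1, -0.9]
width: 24.5
tip s,y,n [90.7 -0.3 -3.1] force slope axes [-4.4 -1.4  1.5] tilt [-179.9    0.2 -121. ]
```

```bash
python3 -m creep '[{"hand":0,"travel":[0,-0.05,0.087],"angular":[0,0,0]},{"hand":0,"travel":[0,-0.18,0.01],"angular":[0,0,0]},{"hand":0,"travel":[0,-0.31,-0.063],"angular":[0,0,0]},{"hand":0,"travel":[0,-0.31,-0.063],"angular":[0,0,0]}]'; python3 where.py
python3 -m creep '[{"hand":0,"travel":[0,-0.15,0],"angular":[0,0,0]},{"hand":0,"travel":[0,-0.28,-0.11],"angular":[0,0,0]},{"hand":0,"travel":[0,-0.28,-0.11],"angular":[0,0,0]}]'; python3 where.py
```

```text
clock: 23.7
eef_pos: [310.1, -289.4, 137.5]
tool_rot: [3.139, 0.005, -2.113]
force: [-7.6, 2.3, 2.2]
width: 24.7
tip s,y,n [91.4 -0.2 -3.2] force slope axes [-5.6 -1.9  5.7] tilt [ 179.8    0.3 -121.1]
clock: 24.0
eef_pos: [311.0, -289.9, 138.3]
tool_rot: [3.135, 0.005, -2.113]
force: [-7.6, 2.2, -0.4]
width: 24.8
tip s,y,n [92.8 -0.2 -3.2] force slope axes [-6.8 -2.   3.5] tilt [ 179.6    0.3 -121.1]
```

```bash
python3 -m creep '[{"hand":0,"travel":[0,-0.15,0.04],"angular":[0,0,0]},{"hand":0,"travel":[0,-0.3,-0.06],"angular":[0,0,0]},{"hand":0,"travel":[0,-0.48,-0.163],"angular":[0,0,0]},{"hand":0,"travel":[0,-0.48,-0.163],"angular":[0,0,0]}]'; python3 where.py
python3 -m creep '[{"hand":0,"travel":[0,-0.15,0.04],"angular":[0,0,0]},{"hand":0,"travel":[0,-0.3,-0.06],"angular":[0,0,0]},{"hand":0,"travel":[0,-0.48,-0.163],"angular":[0,0,0]},{"hand":0,"travel":[0,-0.48,-0.163],"angular":[0,0,0]}]'; python3 where.py
```

```text
clock: 24.4
eef_pos: [312.6, -290.8, 139.3]
tool_rot: [3.13, 0.006, -2.113]
force: [-8.8, 3.2, 1.9]
width: 24.7
tip s,y,n [95.  -0.1 -3.2] force slope axes [-7.  -1.8  6.2] tilt [ 179.3    0.3 -121.1]
clock: 24.8
eef_pos: [314.1, -291.6, 140.3]
tool_rot: [3.124, 0.007, -2.114]
force: [-8.6, 2.1, 1.5]
width: 24.7
tip s,y,n [97.  -0.1 -3.2] force slope axes [-6.5 -2.6  5.5] tilt [ 179.     0.4 -121.1]
```

```bash
python3 -m creep '[{"hand":0,"travel":[0,-0.15,0.04],"angular":[0.6,0,0]},{"hand":0,"travel":[0,-0.3,-0.06],"angular":[1.2,0,0]},{"hand":0,"travel":[0,-0.48,-0.163],"angular":[1.2,0,0]},{"hand":0,"travel":[0,-0.48,-0.163],"angular":[1.2,0,0]}]'; python3 where.py
python3 -m creep '[{"hand":0,"travel":[0,-0.15,0.04],"angular":[0.6,0,0]},{"hand":0,"travel":[0,-0.3,-0.06],"angular":[0.6,0,0]},{"hand":0,"travel":[0,-0.48,-0.163],"angular":[0.6,0,0]},{"hand":0,"travel":[0,-0.48,-0.163],"angular":[0.6,0,0]}]'; python3 where.py
```

```text
clock: 25.2
eef_pos: [315.9, -292.6, 141.4]
tool_rot: [3.14, 0.008, -2.114]
force: [-8.9, 2.4, 3.2]
width: 24.7
tip s,y,n [99.1 -0.1 -3.2] force slope axes [-6.1 -2.5  7.2] tilt [ 179.9    0.5 -121.1]
clock: 25.6
eef_pos: [317.7, -293.7, 142.5]
tool_rot: [-3.138, 0.009, -2.114]
force: [-9.1, 3.5, 2.0]
width: 24.6
tip s,y,n [101.4  -0.   -3.2] force slope axes [-7.3 -1.7  6.6] tilt [-179.8    0.5 -121.2]
```

```bash
for i in 1; do :; done; python3 -m creep '[{"hand":0,"travel":[0,-0.18,0.03],"angular":[0.3,0,0]},{"hand":0,"travel":[0,-0.36,-0.08],"angular":[0.3,0,0]},{"hand":0,"travel":[0,-0.55,-0.2],"angular":[0.3,0,0]},{"hand":0,"travel":[0,-0.55,-0.2],"angular":[0.3,0,0]}]' | grep -v tool; python3 where.py
python3 -m creep '[{"hand":0,"travel":[0,-0.18,0.03],"angular":[0.3,0,0]},{"hand":0,"travel":[0,-0.36,-0.08],"angular":[0.3,0,0]},{"hand":0,"travel":[0,-0.55,-0.2],"angular":[0.3,0,0]},{"hand":0,"travel":[0,-0.55,-0.2],"angular":[0.3,0,0]}]'| grep -v tool; python3 where.py
```

```text
clock: 26.0
eef_pos: [320.0, -295.1, 144.0]
force: [-7.0, 2.6, 1.3]
width: 24.9
tip s,y,n [ 1.045e+02 -1.000e-01 -3.200e+00] force slope axes [-5.7 -1.4  4.8] tilt [-179.8    0.5 -121.2]
clock: 26.4
eef_pos: [324.1, -297.8, 145.9]
force: [-3.7, 0.2, -0.6]
width: 25.1
tip s,y,n [109.5  -0.3  -4.1] force slope axes [-3.1 -1.8  1.1] tilt [-179.6    0.5 -121.2]
```

```bash
python3 -m creep '[{"hand":0,"travel":[0,-0.1,0.17],"angular":[0,0,0]},{"hand":0,"travel":[0,-0.15,0.26],"angular":[0,0,0]},{"hand":0,"travel":[0,-0.15,0.26],"angular":[0,0,0]}]' | grep -v tool; python3 where.py
```

```text
clock: 26.7
eef_pos: [325.7, -298.8, 143.1]
force: [-3.5, 0.7, -3.5]
width: 24.9
tip s,y,n [109.8  -0.4  -7.4] force slope axes [-4.6 -1.3 -1.3] tilt [-179.6    0.5 -121.2]
```

```bash
python3 -m creep '[{"hand":0,"travel":[0,-0.15,0.26],"angular":[0,0,0]},{"hand":0,"travel":[0,-0.25,0.43],"angular":[0,0,0]},{"hand":0,"travel":[0,-0.25,0.43],"angular":[0,0,0]}]' | grep -v tool; python3 where.py
```

```text
clock: 27.0
eef_pos: [328.1, -300.4, 138.6]
force: [-2.4, -0.9, -2.8]
width: 25.0
tip s,y,n [110.   -0.5 -12.8] force slope axes [-2.8 -2.  -1.6] tilt [-179.6    0.5 -121.2]
```

```bash
python3 -m creep '[{"hand":0,"travel":[0,-0.15,0.26],"angular":[0,0,0]},{"hand":0,"travel":[0,-0.3,0.52],"angular":[0,0,0]},{"hand":0,"travel":[0,-0.4,0.69],"angular":[0,0,0]},{"hand":0,"travel":[0,-0.4,0.69],"angular":[0,0,0]}]' | grep -v tool; python3 where.py
python3 -m creep '[{"hand":0,"travel":[0,-0.15,0.26],"angular":[0,0,0]},{"hand":0,"travel":[0,-0.3,0.52],"angular":[0,0,0]},{"hand":0,"travel":[0,-0.4,0.69],"angular":[0,0,0]},{"hand":0,"travel":[0,-0.4,0.69],"angular":[0,0,0]}]' | grep -v tool; python3 where.py
```

```text
clock: 27.4
eef_pos: [331.8, -302.5, 131.4]
force: [-1.9, -0.6, -4.8]
width: 25.0
tip s,y,n [110.1  -0.4 -21.1] force slope axes [-3.5 -1.5 -3.5] tilt [-179.6    0.5 -121.2]
clock: 27.8
eef_pos: [335.5, -304.6, 124.2]
force: [-2.5, 0.3, -3.0]
width: 24.6
tip s,y,n [110.2  -0.3 -29.4] force slope axes [-3.5 -1.1 -1.4] tilt [-179.6    0.5 -121.2]
```

```bash
python3 -m creep '[{"hand":0,"travel":[0,-0.08,0.13],"angular":[0,0,0]},{"hand":0,"travel":[0,-0.15,0.26],"angular":[0,0,0]},{"hand":0,"travel":[0,-0.15,0.26],"angular":[0,0,0]}]' | grep -v tool; python3 where.py
python3 -m creep '[{"hand":0,"travel":[0,-0.05,0.09],"angular":[0,0,0]},{"hand":0,"travel":[0,-0.1,0.17],"angular":[0,0,0]},{"hand":0,"travel":[0,-0.1,0.17],"angular":[0,0,0]}]' | grep -v tool; python3 where.py
```

```text
clock: 28.1
eef_pos: [335.9, -304.8, 122.5]
force: [-8.2, 4.5, 15.0]
width: 24.5
tip s,y,n [109.8  -0.3 -31.2] force slope axes [-0.6 -0.4 17.7] tilt [-179.6    0.6 -121.2]
clock: 28.4
eef_pos: [335.8, -304.8, 122.4]
force: [-8.8, 6.1, 24.5]
width: 24.8
tip s,y,n [109.6  -0.4 -31.2] force slope axes [ 3.   0.7 26.6] tilt [-179.6    0.7 -121.3]
```

```bash
python3 -m creep '[{"hand":0.1,"travel":[0,0,0],"angular":[0,0,0]},{"hand":0.45,"travel":[0,0,0],"angular":[0,0,0]},{"hand":0.7,"travel":[0,0,0],"angular":[0,0,0]},{"hand":0.7,"travel":[0,0,0],"angular":[0,0,0]},{"hand":0.7,"travel":[0,0.5,-0.87],"angular":[0,0,0]},{"hand":0.7,"travel":[0,1.5,-2.6],"angular":[0,0,0]},{"hand":0.7,"travel":[0,3,-5.2],"angular":[0,0,0]},{"hand":0.7,"travel":[0,4,-9],"angular":[0,0,0]},{"hand":0.7,"travel":[0,1,-13],"angular":[0,0,0]},{"hand":0.7,"travel":[-5,-1,-14],"angular":[0,0,0]},{"hand":0.7,"travel":[-10,-2,-14],"angular":[0,0,0]},{"hand":0.7,"travel":[-15,-3,-14],"angular":[0,0,0]},{"hand":0.7,"travel":[-20,-4,-14],"angular":[0,0,0]},{"hand":0.7,"travel":[-20,-4,-14],"angular":[0,0,0]}]'; sed -i 's/print("tip s/0 and print("tip s/' where.py
cat > fin.py <<'E'
from h import *
t=cam("top");s=cam("side");out=[]
o=[375.56,-328.55,0]
for i,(x0,y0) in((t,(365,185)),(s,(280,70))):
    f=cv2.resize(i["frame"][y0:y0+95,x0:x0+66,::-1],None,fx=6,fy=6,interpolation=cv2.INTER_CUBIC)
    for P,cc in((slope(109.8,0,18,o,-31),(255,0,255)),(slope(109.8,0,78,o,-31),(255,0,0))):
        u=((proj(i,P)[0]-[x0,y0]+.5)*6-.5).round().astype(int); cv2.drawMarker(f,tuple(map(int,u)),cc,0,10,1)
    out.append(f)
cv2.imwrite("pics/fin.png",np.hstack(out))
for k in("guide","pin","pin_collar","ink_ochre","ink_black","ink_moss"):
  for n in("top","side"): print(k,n,[(np.round(q["at"],1).tolist(),round(q["confidence"],2)) for q in ctrl.spot_point(n,k)][:3])
st=ctrl.read_state();print(st["force"].round(1),st["width"])
E
python3 fin.py
```

```text
clock: 29.8
eef_pos: [476.1, -149.6, 264.7]
tool_rot: [-3.135, 0.014, -2.107]
force: [-1.4, 0.2, -0.4]
width: 59.5
guide top [([353.6, -314.9, 110.2], 0.6)]
guide side [([351.5, -315.7, 106.4], 0.69)]
pin top [([374.9, -326.0, 74.6], 0.42), ([188.6, 323.8, -1.3], 0.41)]
pin side [([187.9, 324.4, 3.6], 0.87), ([373.3, -330.2, 71.4], 0.64)]
pin_collar top [([351.3, -312.7, 114.0], 0.56), ([185.5, 324.1, 76.7], 0.46)]
pin_collar side [([188.4, 326.0, 63.2], 0.89), ([348.1, -315.7, 110.3], 0.53)]
ink_ochre top [([338.0, 326.9, 2.2], 0.49), ([374.8, -328.3, 71.4], 0.26)]
ink_ochre side [([348.2, -313.3, 113.4], 0.71), ([339.0, 326.9, 3.6], 0.68)]
ink_black top [([547.1, 248.2, 2.0], 0.44)]
ink_black side [([544.0, 250.2, 1.4], 0.65), ([356.5, -319.4, 93.2], 0.38), ([352.6, -316.8, 108.2], 0.38)]
ink_moss top [([526.3, 501.0, 0.5], 0.76)]
ink_moss side [([530.9, 502.1, -1.0], 0.65)]
[ 0.   0.1 -0.5] 60.3449048679684
```

View pics/fin.png

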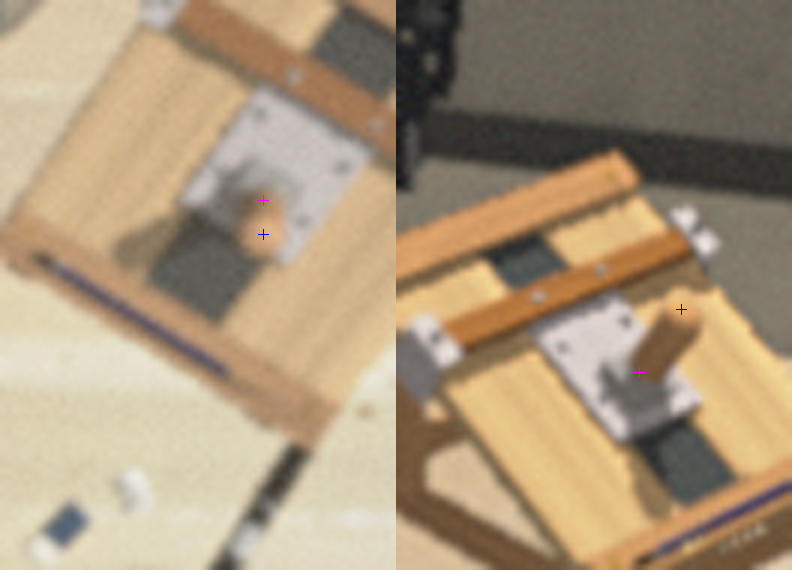

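The final picture shows the pin seated in the guide block. Its handle end at (263,234) in the top crop and (683,308) in the side crop matches the collar-down prediction. The jars have not moved.

```bash
python3 -c "
from cell import ctrl
print(ctrl.finish_job())"
```

```text
the job is handed in; nothing more can be done
None
```

The ledge is locked: the pin is fully home through the guide block, its tip in the hidden hole, and the job is handed in at about 30 s of the 67 s allowed.

- **Regrasp:** my first grip, in line with the pin, put the insertion pose out of the arm's reach. I put the pin back in the tool block, gripped it again with the tool tilted 30°, and inserted it with the tool vertical.
- **Pushing the ledge:** the tip met the strip and I pushed the ledge about 40 mm up the slope. The axial force stayed around 5–7 N during the push. It peaked briefly at about 23 N on first contact, and I eased it off at once.
- **Hole and seating:** the tip dropped in at about 110 mm from the front edge. It stopped hard 28 mm below the strip contact, the depth for the collar on the block. The final press was about 27 N.
- **Last checks:** after release, both cameras put the guide at about (352, -315, 108) and the pin's tip at about (374, -328, 73). Both agree with a fully seated pin. The handle's end also matches the collar-down position in both views.
- **Jars and robot:** the three jars were found where they began, within the networks' error, and the robot was clear of everything with no contact force. One camera's network also gave low-confidence or false jar hits on the pin itself; the picture shows no jar there.

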